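# Stir the milling balls and close the pot

## Robot

A 7-joint arm with a two-finger parallel gripper is mounted at the origin on a cart in front of the work surface, level with it; the furniture and walls round the work are solid. World frame = base frame: x ahead of the robot, y to its left, z up, the work surface at z = 0. Lengths are in m, angles in rad, forces in N, time in s.
With the tool pointing down it reaches from about 0.425 to 0.925 m from the base axis. Payload 6.8 kg.
Tool frame: the origin (TCP) lies midway between the tips of the shut fingers; the grasp point (between the pads) lies 19 mm behind it (grip_point_offset is the distance from the TCP to the grasp point, in m); z points along the fingers, y is the direction in which the jaws open and shut (so a half turn about z gives the same grasp; the last joint's range is limited). The gripper opens to 88 mm and grips with 3 to 60 N. Pads are 20 mm wide; open, the fingers measure 115 mm over their backs; the gripper's body (75 mm by 178 mm) begins 61 mm behind the grasp point.
Start: joints at [1.135, 0.477, 0.022, 1.555, -0.011, 1.109, -0.083], TCP at [0.217, -0.639, 0.223] pointing down, gripper open.
Joint ranges: [-2.96, 2.96], [-0.34, 2.1], [-1.41, 1.46], [0.24, 2.44], [-1.37, 4.51], [0.17, 1.92], [-2.96, 2.96]. Speed limits (rad/s): [2.39, 2.39, 3.14, 3.14, 3.14, 3.14, 3.14].

## Interface

Orientations are given as a rotation vector (axis times angle).
In Python, from station import * gives the robot as it stands. The module is installed in compiled form; this text tells all that it offers.
- The arm moves only by the shell command python3 -m creep 'ROWS'. ROWS is a JSON object of lists of equal length, an entry for each row: "dp": the shift along the tool's x, y, z in m, a list of three; "yaw": the turn about the tool's z in rad; "hand": the gripper's target within -1 to 1 (fully open at 1, half-way at 0, shut at -1). A call has 1 to 10 rows; each row shifts and turns the commanded pose from where the row before left it, along the tool's axes as they then stand; what a row does not reach is not made up. A row lasts 1/8 s, in which the tool goes at most 62.5 mm and 10.7 degrees, less where a joint would pass 70% of its speed; a pose out of reach is approached as far as the arm can. A call with a gripper value outside its range is refused whole. The fingers move at their own pace and stop on an object; the grip force is fixed at half the most. Time passes only in rows, so rows that do not move let the fingers close. It gives the time, the measured TCP pose, the force and the opening at its end, in the units of the state.
- state(): the state, without advancing time (a new reading comes with each control period).
- capture(name): name is "scene" or "side" or "wrist"; returns a dict with "image" (384x512x3 uint8, red, green, blue), "mtx" (3x3 intrinsics, pixels), "R" (3x3) and "t" (3): a world point X has camera coordinates R X + t. Camera axes: x right, y down, z forward; pixel columns grow to the right and rows downward; lengths in m; the calibration is good to about 2 mm. The wrist camera is an equidistant fisheye: a pixel r from the principal point sees the ray r / f radians off the axis. A picture is of the moment at which its call begins. There is no depth.
- finish_job(): hands the job in, once; it reports no verdict.
The state is a dict: "time_s": time; "q": joint angles; "joint_vel": joint speeds; "joint_torque": joint torques, N m; "tcp_pos": TCP position; "tool_rot": TCP orientation; "wrist_force": force on the tool from outside, world axes, zero at the start; "ft_torque": the same for the moment, N m; "grip_width": finger opening in m.
Only numpy, scipy, OpenCV 4.12 (cv2) and the standard library are available. Lean on these libraries where they do the work, as an engineer would, in place of code of your own. Each camera call takes 0.05 s, during which the arm holds its last target.

## Task

Take the bent stirring rod from its stand, stir the white balls in the steel pot with it in wide circles, three full turns, and lay the rod back in the forks of its stand. Then take the lid out of the drying rack, lay it down flat on the free bench with the knob up and let go, take it again by the knob and, without dropping it, seat it flat in the recess of the pot's mouth. All the balls must stay in the pot; leave the vial, the clamp and the tape where they are.

Things in the scene. Friction and masses are not known exactly. Their poses are not given: they have to be found in the camera images.
- pot: fixed round steel pot, 134 mm across the rim, 68 high (2 lugs under the rim, 162 over both). Origin: centre of underside, z up. Floor at z 6 mm, bore radius 52 up to a ledge at z 58; above it a round recess of radius 61, 10 deep, takes the lid. Five balls lie round the floor, its middle empty at the start
- stand: fixed stirrer stand, in either of two places: base 70 x 150 mm, two upright forks at y = -50 and +50 mm. Origin: centre of underside, z up. Fork saddles at z 115 mm; the prongs rise 14 mm above them, 26 mm apart (along x), for the stirrer's handle to lie between
- stirrer: stirring rod bent like a hoe, 0.12 kg: straight black flat-sided handle along y (-70 to +86 mm), 14 mm wide (x), 16 high (z); at y = +80 a 10 mm round steel rod goes down (-z). Origin: on the handle's centre line, the place to grip, between the forks. Starts and ends lying in the stand's forks, rod hanging, origin 123 mm above the stand's, y along the stand's y (either way round at the end)
- stirrer_tip (a point): centre of the 18 mm steel ball at the lower end of the stirrer's rod, at y = +80 mm, z = -101 mm from the stirrer's origin
- rack: fixed drying rack, base 90 x 140 mm, in either of two places. Origin: centre of underside, z up. Two rails along x carry the lid, which stands on edge in the plane x = 0 between pins that reach up to z 64 mm; raise the lid 60 mm to get it out
- lid: round aluminium lid, 115 mm across, 8 thick, 0.2 kg. Origin: centre of underside; z points to the knob side. Black knob of 24 mm diameter on the axis from z 18 to 40 mm, on a 16 mm neck. Starts on edge in the rack, centre 71 and top edge 128 mm above the bench, z along the rack's +x (away from the robot). Let go leaning, lower edge on the bench, it falls flat
- bead0: white smooth glazed ceramic ball, 20 mm diameter, slippery (friction 0.2), in the pot
- bead0_center (a point): centre of this ball
- bead1: white smooth glazed ceramic ball, 20 mm diameter, slippery (friction 0.2), in the pot
- bead1_center (a point): centre of this ball
- bead2: white smooth glazed ceramic ball, 20 mm diameter, slippery (friction 0.2), in the pot
- bead2_center (a point): centre of this ball
- bead3: white smooth glazed ceramic ball, 20 mm diameter, slippery (friction 0.2), in the pot
- bead3_center (a point): centre of this ball
- bead4: white smooth glazed ceramic ball, 20 mm diameter, slippery (friction 0.2), in the pot
- bead4_center (a point): centre of this ball
- vial: bystander: closed sample vial with black cap, 37 mm across, 70 mm high, origin at the centre of its underside; leave it alone
- clamp: bystander: small blue screw clamp lying flat, 99 x 75 x 14 mm, origin at the centre of its underside; leave it alone
- tape: bystander: roll of tape lying flat, 104 mm across, 25 mm high, origin at the centre of its underside; leave it alone
- free_spot (a point): point on the bench top with free surface round it (75 mm radius), beyond the pot, between stand and rack: one good place to lay the lid down, not the only one

How it is judged:
On the way, in this order (a step that is already met when the one before it is completed fails the run):
1. stirring round: the rod's ball is down in the pot and passes the +x side of its middle (three turns either way meet steps 1 to 4) (z of stirrer_tip in the frame of pot below 0.035 m and horizontal distance between stirrer_tip and pot below 0.05 m and x of stirrer_tip in the frame of pot above 0.009 m and y of stirrer_tip in the frame of pot between -0.012 and 0.012 m), for 0.02 s.
2. stirring round: the rod's ball is down in the pot and passes the -x side of its middle (three turns either way meet steps 1 to 4) (z of stirrer_tip in the frame of pot below 0.035 m and horizontal distance between stirrer_tip and pot below 0.05 m and x of stirrer_tip in the frame of pot below -0.009 m and y of stirrer_tip in the frame of pot between -0.012 and 0.012 m), for 0.02 s.
3. stirring round: the rod's ball is down in the pot and passes the +y side of its middle, some ball having been moved over 10 mm (three turns either way meet steps 1 to 4) (z of stirrer_tip in the frame of pot below 0.035 m and horizontal distance between stirrer_tip and pot below 0.05 m and y of stirrer_tip in the frame of pot above 0.009 m and x of stirrer_tip in the frame of pot between -0.012 and 0.012 m and distance of any of bead0_center, bead1_center, bead2_center, bead3_center, bead4_center from where it was at the start of the episode above 0.01 m), for 0.02 s.
4. stirring round: the rod's ball is down in the pot and passes the -y side of its middle, some ball having been moved over 10 mm (three turns either way meet steps 1 to 4) (z of stirrer_tip in the frame of pot below 0.035 m and horizontal distance between stirrer_tip and pot below 0.05 m and y of stirrer_tip in the frame of pot below -0.009 m and x of stirrer_tip in the frame of pot between -0.012 and 0.012 m and distance of any of bead0_center, bead1_center, bead2_center, bead3_center, bead4_center from where it was at the start of the episode above 0.01 m), for 0.02 s.
5. the stirrer lies back in its stand, released (horizontal distance between stirrer and stand below 0.025 m and z of stirrer in the frame of stand between 0.119 and 0.127 m and angle between the y axis of stirrer and the y axis of stand, either way round below 0.2 rad and angle between stirrer's own z axis and vertical below 0.2 rad and contact force between the fingers and stirrer below 0.05 N), for 0.2 s.
6. the lid lies flat on the bench, knob up, released (height (world z) of lid below 0.006 m and angle between lid's own z axis and vertical below 0.06 rad and contact force between the fingers and lid below 0.05 N and horizontal distance between lid and rack above 0.09 m), for 0.2 s.
7. the lid is lowered into the recess while still held (let go no more than 8 mm above the ledge) (horizontal distance between lid and pot below 0.006 m and z of lid in the frame of pot below 0.066 m and contact force between the fingers and lid above 0.3 N), for 0.02 s.
At the end, for the whole second after the job is handed in: Lid in the pot's recess, knob up, at rest (5 mm, 0.05 rad; underside 55 to 61 mm over the pot's origin); stirrer in its stand, rod down (25 mm, 0.2 rad, either way round); all balls in the pot, at least three over 10 mm from where they began; nothing held (all of step 5 and horizontal distance between lid and pot below 0.005 m and z of lid in the frame of pot between 0.055 and 0.061 m and angle between lid's own z axis and vertical below 0.05 rad and linear speed of lid below 0.02 m/s and contact force between the fingers and lid below 0.05 N and horizontal distance between each of bead0_center, bead1_center, bead2_center, bead3_center, bead4_center and pot below 0.055 m and z of each of bead0_center, bead1_center, bead2_center, bead3_center, bead4_center in the frame of pot below 0.056 m and (distance of each of bead0_center, bead1_center, bead2_center from where it was at the start of the episode above 0.01 m or distance of each of bead0_center, bead1_center, bead3_center from where it was at the start of the episode above 0.01 m or distance of each of bead0_center, bead1_center, bead4_center from where it was at the start of the episode above 0.01 m or distance of each of bead0_center, bead2_center, bead3_center from where it was at the start of the episode above 0.01 m or distance of each of bead0_center, bead2_center, bead4_center from where it was at the start of the episode above 0.01 m or distance of each of bead0_center, bead3_center, bead4_center from where it was at the start of the episode above 0.01 m or distance of each of bead1_center, bead2_center, bead3_center from where it was at the start of the episode above 0.01 m or distance of each of bead1_center, bead2_center, bead4_center from where it was at the start of the episode above 0.01 m or distance of each of bead1_center, bead3_center, bead4_center from where it was at the start of the episode above 0.01 m or distance of each of bead2_center, bead3_center, bead4_center from where it was at the start of the episode above 0.01 m)); the robot touches nothing.
It fails at once if the vial is moved more than 30 mm (distance of vial from where it was at the start of the episode above 0.03 m).
It fails at once if the clamp is moved more than 30 mm (distance of clamp from where it was at the start of the episode above 0.03 m).
It fails at once if the tape is moved more than 30 mm (distance of tape from where it was at the start of the episode above 0.03 m).
It also fails if it takes over 72 s, if anything falls off the work surface, if the arm or the gripper's body presses on something with over 40 N, if the wrist force passes 120 N, or if a joint passes its speed limit or range.

## Working session

There is one attempt and no reset: what is moved stays moved. The work goes in short steps, Python scripts to look and compute and a shell command to move; the robot and the scene stay as the last step left them, time stands still between calls to the robot, and variables do not carry over. Pictures are saved under pics/ and viewed, and the job is handed in when it is done.

```bash
mkdir -p pics; ls
cat > h.py <<'E'
from station import *
import numpy as np, cv2
from scipy.spatial.transform import Rotation as Ro
def snap(name,fn):
    c=capture(name); cv2.imwrite('pics/'+fn+'.png',c['image'][:,:,::-1]); 
    np.savez('pics/'+fn+'.npz',**c); return c
def load(fn): return dict(np.load('pics/'+fn+'.npz'))
def ray(c,u,v,fish=False):
    K=c['mtx']; 
    x=(u-K[0,2])/K[0,0]; y=(v-K[1,2])/K[1,1]
    if fish:
        r=np.hypot(x,y); d=np.array([np.sin(r)*x/max(r,1e-9),np.sin(r)*y/max(r,1e-9),np.cos(r)])
    else: d=np.array([x,y,1.])
    d=c['R'].T@d; o=-c['R'].T@c['t']; return o,d/np.linalg.norm(d)
def onz(c,u,v,z,fish=False):
    o,d=ray(c,u,v,fish); return o+d*(z-o[2])/d[2]
def proj(c,X,fish=False):
    p=c['R']@np.array(X,float)+c['t']; K=c['mtx']
    if fish:
        r=np.hypot(p[0],p[1]); th=np.arctan2(r,p[2]); x,y=p[:2]/max(r,1e-9)*th
    else: x,y=p[:2]/p[2]
    return np.array([K[0,0]*x+K[0,2],K[1,1]*y+K[1,2]])
E
python3 - <<'E'
from h import *
for n in ('scene','side','wrist'):
    c=snap(n,n+'0'); print(n,c['mtx'].tolist(),(-c['R'].T@c['t']).round(3),c['R'].round(3).tolist())
print(state())
E
```

```text
pics
scene [[366.1951275052046, 0.0, 260.58568028376385], [0.0, 366.1951275052046, 187.53185090140565], [0.0, 0.0, 1.0]] [ 0.122 -0.118  0.764] [[0.674, -0.739, 0.016], [-0.555, -0.52, -0.649], [0.488, 0.429, -0.761]]
side [[435.8956238285099, 0.0, 256.1911866503281], [0.0, 435.8956238285099, 193.96798676816965], [0.0, 0.0, 1.0]] [0.351 1.041 0.666] [[-0.972, -0.235, 0.012], [-0.142, 0.544, -0.827], [0.188, -0.805, -0.562]]
wrist [[297.3186396354542, 0.0, 257.5615080947845], [0.0, 297.3186396354542, 193.45450685283544], [0.0, 0.0, 1.0]] [ 0.293 -0.613  0.384] [[0.322, -0.947, -0.0], [-0.905, -0.309, 0.291], [-0.276, -0.094, -0.957]]
{'time_s': 0.15, 'q': array([ 1.13486753,  0.4776141 ,  0.02232541,  1.55614249, -0.01148159,
        1.10927871, -0.08306809]), 'joint_vel': array([-0.00059545, -0.00212705,  0.0023643 , -0.00015129, -0.00027368,
       -0.00178868, -0.00086654]), 'joint_torque': array([ 2.63066795e-03, -5.83283758e+01,  1.53658982e+00, -2.72875822e+01,
       -5.41988632e-02,  1.43857233e-02,  1.20759064e-04]), 'tcp_pos': array([ 0.21721147, -0.63865133,  0.22193662]), 'tool_rot': array([-3.09820251e+00, -5.12561176e-01,  4.86274359e-04]), 'wrist_force': array([-0.87465116,  0.11948201,  0.31154851]), 'ft_torque': array([0.0010982 , 0.03897087, 0.0242102 ]), 'grip_width': 0.08752319567204798}
```

View pics/scene0.png

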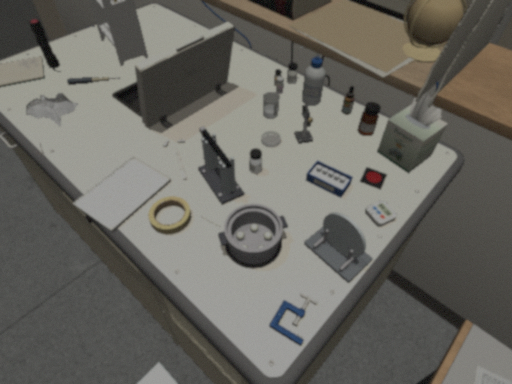

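View pics/side0.png

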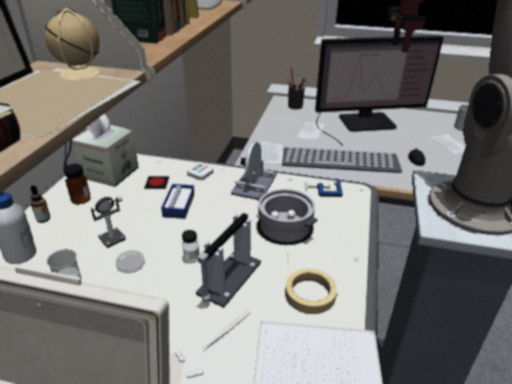

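View pics/wrist0.png

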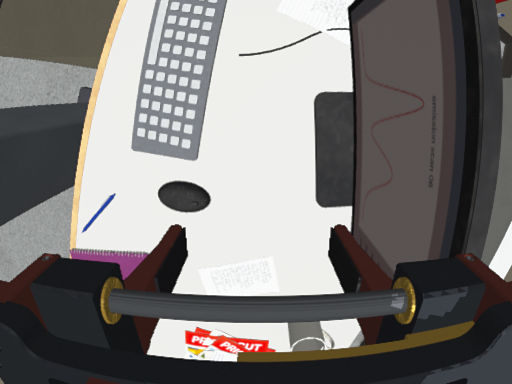

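The scene view shows the pot near (254,233), the stand near (222,170), the rack near (340,245), the vial at (256,160), the tape at (170,214) and the clamp at (292,318). I'll zoom in.

Run:
```python
from h import *
a=load('scene0')['image'][120:300,140:400]; cv2.imwrite('pics/za.png',cv2.resize(a,None,fx=3,fy=3,interpolation=cv2.INTER_CUBIC)[:,:,::-1])
a=load('side0')['image'][130:320,170:360]; cv2.imwrite('pics/zb.png',cv2.resize(a,None,fx=3,fy=3,interpolation=cv2.INTER_CUBIC)[:,:,::-1])
```

```text
(no output)
```

View pics/za.png

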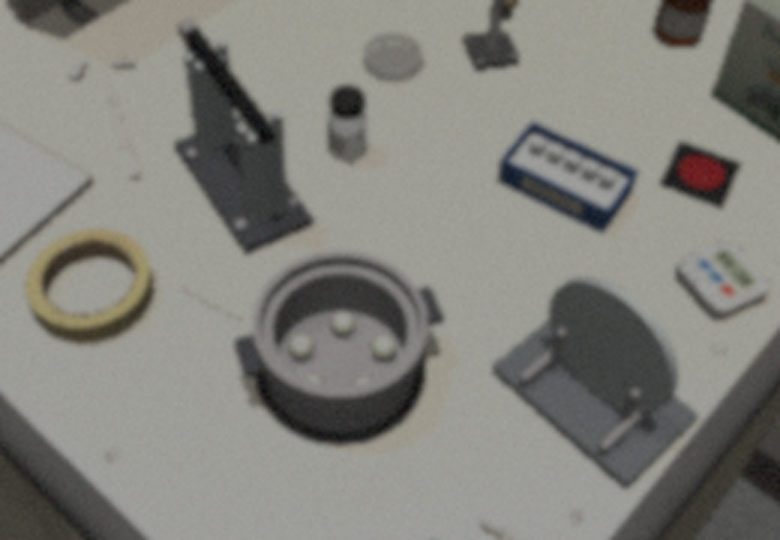

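View pics/zb.png

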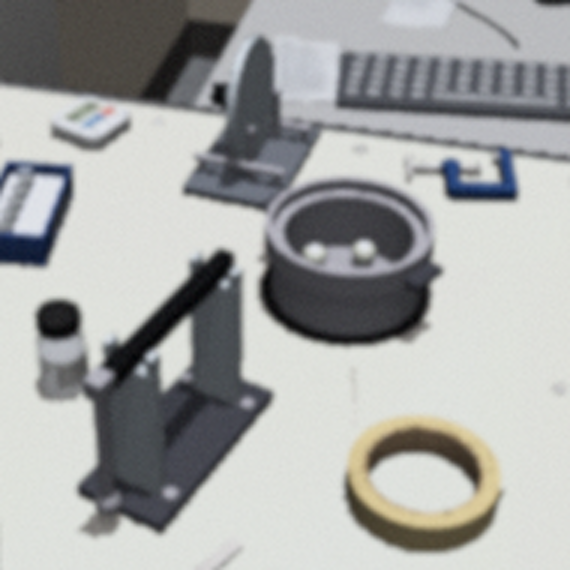

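```bash
python3 - <<'E'
from h import *
A=load('scene0');B=load('side0')
a=lambda x,y,z:onz(A,140+x/3,120+y/3,z).round(3)
b=lambda x,y,z:onz(B,170+x/3,130+y/3,z).round(3)
print('base corners',a(178,147,.0),a(248,248,.0),a(312,220,.0)," side:",b(270,398,.01),b(160,528,.0),b(82,490,.01))
print('handle ends',a(188,32,.131),a(268,132,.131),b(225,260,.131),b(105,375,.131))
for zz,pts in ((.068,[(252,325),(262,295),(300,265),(340,255),(385,265),(415,290),(430,330)]),):
  P=np.array([a(x,y,zz)[:2] for x,y in pts])
  M=np.c_[2*P,np.ones(len(P))]; s=np.linalg.lstsq(M,(P**2).sum(1),rcond=None)[0]; print('pot',s[:2],np.sqrt(s[2]+s[0]**2+s[1]**2))
P=np.array([b(x,y,.068)[:2] for x,y in [(265,235),(280,205),(310,188),(350,180),(395,188),(425,210),(432,240)]])
M=np.c_[2*P,np.ones(len(P))]; s=np.linalg.lstsq(M,(P**2).sum(1),rcond=None)[0]; print('pot side',s[:2],np.sqrt(s[2]+s[0]**2+s[1]**2))
print('rack',a(495,372,.008),a(628,486,0.004),a(695,420,.008),' side',b(185,188,.005),b(265,205,.005),b(322,128,.008))
print('lid top',a(600,285,.128),b(260,42,.128))
print('tape',a(90,285,.012),'vial',a(347,155,0),'clamp',onz(A,292,320,.01))
E
python3 - <<'E'
from h import *
s=state();print(Ro.from_rotvec(s['tool_rot']).as_matrix().round(3))
E
```

```text
base corners [0.544 0.488 0.   ] [ 0.505  0.351 -0.   ] [0.566 0.332 0.   ]  side: [0.499 0.358 0.01 ] [0.543 0.485 0.   ] [0.6   0.475 0.01 ]
handle ends [0.569 0.481 0.131] [0.532 0.344 0.131] [0.532 0.36  0.131] [0.572 0.489 0.131]
pot [0.46642129 0.20286148] 0.06769107247051723
pot side [0.46811939 0.21406603] 0.06518760477952021
rack [0.548 0.11  0.008] [ 0.54  -0.023  0.004] [ 0.62  -0.031  0.008]  side [0.637 0.105 0.005] [0.561 0.113 0.005] [ 0.537 -0.023  0.008]
lid top [0.59  0.063 0.128] [0.584 0.043 0.128]
tape [0.381 0.412 0.012] vial [0.646 0.363 0.   ] clamp [0.38376309 0.01664908 0.01      ]
[[ 0.947  0.322 -0.001]
 [ 0.322 -0.947  0.001]
 [-0.    -0.001 -1.   ]]
```

```bash
python3 -m creep '{"dp":[[0.04,-0.017,-0.02],[0.04,-0.017,-0.02],[0.04,-0.017,-0.02],[0.04,-0.017,-0.02],[0.04,-0.017,-0.02],[0.04,-0.017,-0.02],[0.04,-0.017,0],[0.04,-0.017,0],[0.04,-0.017,0],[0.04,-0.017,0]],"yaw":[0,0,0,0,0,0,0,0,0,0],"hand":[1,1,1,1,1,1,1,1,1,1]}'; python3 -c "
from station import *;print(state()['q'])"
```

```text
time_s: 1.4
tcp_pos: [0.542, -0.3483, 0.3424]
tool_rot: [-3.099, -0.512, 0.001]
wrist_force: [1.1, 0.2, 0.7]
grip_width: 0.0879
[ 0.57153799  0.35192346 -0.13282909  1.47049045  0.04717543  1.32283911
 -0.80800992]
```

```bash
python3 -m creep '{"dp":[[0.017,-0.0565,0],[0.017,-0.0565,0],[0.017,-0.0565,0],[0.017,-0.0565,0],[0.017,-0.0565,0],[0.017,-0.0565,0],[0.017,-0.0565,0],[0.017,-0.0565,0],[0.017,-0.0565,0],[0.017,-0.0565,0]],"yaw":[0,0,0,0,0,0,0,0,0,0],"hand":[1,1,1,1,1,1,1,1,1,1]}'; python3 -m creep '{"dp":[[0,0,0],[0,0,0],[0,0,0],[0,0,0],[0,0,0],[0,0,0],[0,0,0]],"yaw":[-0.162,-0.162,-0.162,-0.162,-0.162,-0.162,0],"hand":[1,1,1,1,1,1,1]}';python3 - <<'E'
from h import *
snap('wrist','wrist1');s=state();print(s['q'],Ro.from_rotvec(s['tool_rot']).as_matrix().round(3))
E
```

```text
time_s: 2.65
tcp_pos: [0.52, 0.2418, 0.3426]
tool_rot: [3.099, 0.512, 0.0]
wrist_force: [0.5, 0.6, -0.8]
grip_width: 0.088
time_s: 3.52
tcp_pos: [0.5203, 0.2401, 0.3423]
tool_rot: [-2.503, -1.899, 0.001]
wrist_force: [0.5, -0.1, 0.5]
grip_width: 0.0877
[-0.03134144  0.28012617 -0.63428738  1.61364146  0.17051703  1.30450664
 -0.96669142] [[ 0.271  0.963 -0.001]
 [ 0.963 -0.271 -0.   ]
 [-0.    -0.    -1.   ]]
```

View pics/wrist1.png

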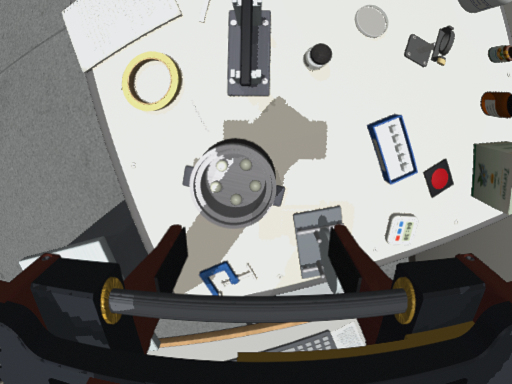

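Run:
```python
from h import *
a=load('wrist1')['image'][0:240,170:360]; cv2.imwrite('pics/zc.png',cv2.resize(a,None,fx=2.5,fy=2.5,interpolation=cv2.INTER_CUBIC)[:,:,::-1])
a=load('wrist1')['image'][130:290,170:330]; cv2.imwrite('pics/zd.png',cv2.resize(a,None,fx=3.7,fy=3.7,interpolation=cv2.INTER_CUBIC)[:,:,::-1])
```

```text
(no output)
```

View pics/zc.png

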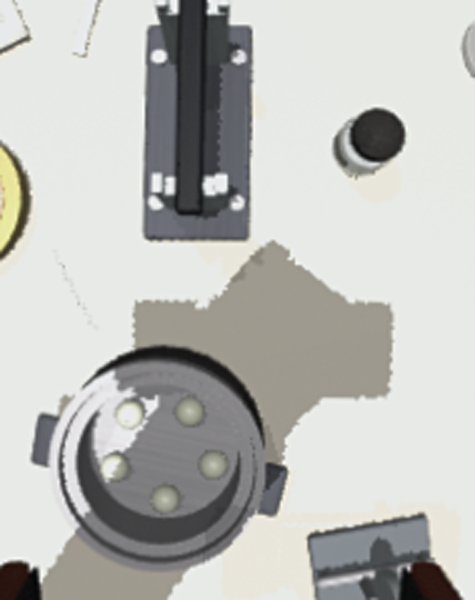

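View pics/zd.png

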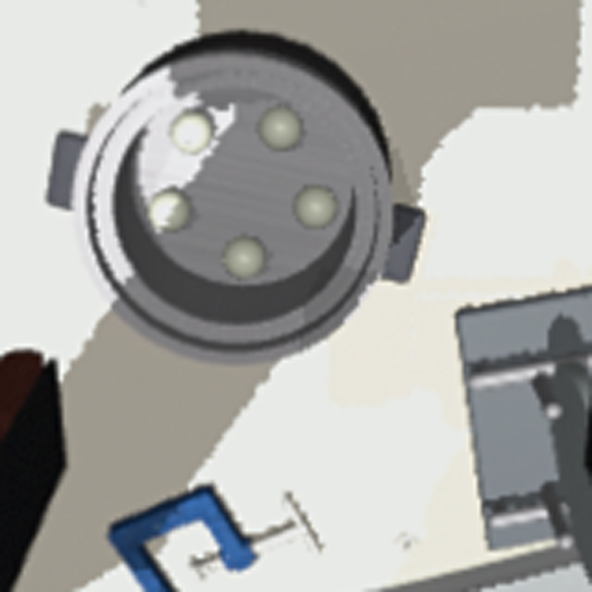

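Run:
```python
from h import *
W=load('wrist1')
c_=lambda x,y,z:onz(W,170+(x+.5)/2.5-.5,(y+.5)/2.5-.5,z,True)
d_=lambda x,y,z:onz(W,170+(x+.5)/3.7-.5,130+(y+.5)/3.7-.5,z,True)
def cf(P):
  P=np.array(P)[:,:2];M=np.c_[2*P,np.ones(len(P))]; s=np.linalg.lstsq(M,(P**2).sum(1),rcond=None)[0]; return s[:2].round(4),np.sqrt(s[2]+s[:2]@s[:2]).round(4)
print('rim',cf([d_(x,y,.068) for x,y in [(76,205),(393,205),(235,363),(235,52),(120,97),(125,320),(350,100),(347,318)]]))
print('beads',[ (d_(x,y,.016)[:2]).round(3).tolist() for x,y in [(192,131),(281,128),(316,206),(244,257),(169,211)]], cf([d_(x,y,.016) for x,y in [(192,131),(281,128),(316,206),(244,257),(169,211)]]))
for z in (0.006,.01):
  Q=[c_(x,y,z)[:2] for x,y in [(148,26),(252,26),(249,239),(143,239)]]
  e=[Q[1]-Q[0],Q[3]-Q[0]]; print('stand',np.mean(Q,0).round(4),[np.linalg.norm(v).round(4) for v in e], np.degrees(np.arctan2(*(Q[0]-Q[3])[::-1])),np.degrees(np.arctan2(*(Q[1]-Q[2])[::-1])))
print('handle end',c_(178,213,.131),c_(203,213,.131), 'up',c_(182,20,.131),c_(208,20,.131))
for z in (.004,.01):
  print('rack',z,d_(460,310,z),d_(490,549,z),'knobtop pts', c_(308,535,z),c_(427,515,z))
```

```text
rim (array([0.4714, 0.2089]), np.float64(0.0669))
beads [[0.456, 0.238], [0.496, 0.228], [0.501, 0.189], [0.462, 0.174], [0.435, 0.205]] (array([0.47  , 0.2065]), np.float64(0.0346))
stand [0.5522 0.4095] [np.float64(0.0691), np.float64(0.149)] 73.23530556644174 73.5995245663162
stand [0.5521 0.4088] [np.float64(0.0685), np.float64(0.1478)] 73.23530556644174 73.59952456631626
handle end [0.52868539 0.34788327 0.131     ] [0.54053127 0.34445534 0.131     ] up [0.55773174 0.44525317 0.131     ] [0.57013975 0.4415942  0.131     ]
rack 0.004 [0.5536213  0.11624578 0.004     ] [ 0.53863398 -0.02424256  0.004     ] knobtop pts [0.55163518 0.11624579 0.004     ] [0.64036452 0.10691274 0.004     ]
rack 0.01 [0.55347924 0.11865784 0.01      ] [ 0.53867162 -0.02014606  0.01      ] knobtop pts [0.55151694 0.11865785 0.01      ] [0.63918242 0.1094367  0.01      ]
```

```bash
python3 -m creep '{"dp":[[0.035,-0.003,0.02],[0.035,-0.003,0.02],[0.035,-0.003,0.02],[0.035,-0.003,0.02],[0.034,-0.003,0.02],[0,0,0],[0,0,0]],"yaw":[0.017,0,0,0,0,0,0],"hand":[1,1,1,1,1,1,1]}';python3 - <<'E'
from h import *
snap('wrist','wrist2');s=state();print(s['q'],Ro.from_rotvec(s['tool_rot']).as_matrix().round(3))
E
```

```text
time_s: 4.45
tcp_pos: [0.555, 0.411, 0.2428]
tool_rot: [2.519, 1.877, -0.0]
wrist_force: [0.8, -0.2, 0.9]
grip_width: 0.0878
[-0.32324127  0.55809203 -0.61169651  1.4573442   0.32965803  1.229158
 -1.26440839] [[ 0.286  0.958  0.001]
 [ 0.958 -0.286 -0.   ]
 [ 0.     0.001 -1.   ]]
```

View pics/wrist2.png

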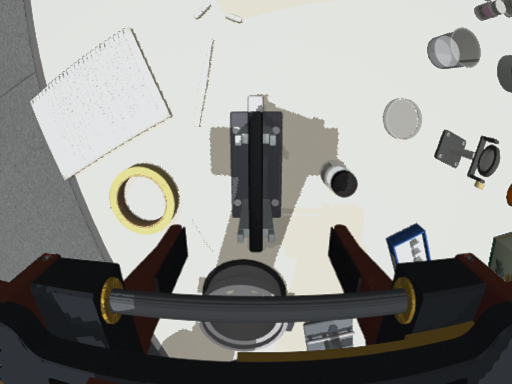

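```bash
python3 - <<'E'
from h import *
W=load('wrist2')
f,n=onz(W,256,97,.131,True),onz(W,256,250,.131,True); d=(f-n);L=np.linalg.norm(d);print(f,n,L,np.degrees(np.arctan2(d[1],d[0])), n+d/L*.07, f-d/L*.086)
E
python3 -m creep '{"dp":[[0,0,0.03],[0,0,0.03],[0,0,0.03],[0,0,0.025],[0,0,0.023],[0,0,0]],"yaw":[0,0,0,0,0,0],"hand":[1,1,1,1,1,1]}'
```

```text
[0.57862094 0.49568212 0.131     ] [0.53488176 0.349533   0.131     ] 0.15255387122631958 73.33872976892853 [0.55495167 0.41659415 0.131     ] [0.55396362 0.4132927  0.131     ]
time_s: 5.25
tcp_pos: [0.5545, 0.41, 0.1033]
tool_rot: [2.518, 1.878, -0.004]
wrist_force: [-0.5, -0.9, -0.8]
grip_width: 0.0881
```

```bash
python3 -m creep '{"dp":[[0,0,0],[0,0,0],[0,0,0],[0,0,0],[0,0,0],[0,0,0],[0,0,-0.03],[0,0,-0.04],[0,0,-0.04],[0,0,0]],"yaw":[0,0,0,0,0,0,0,0,0,0],"hand":[-1,-1,-1,-1,-1,-1,-1,-1,-1,-1]}';python3 - <<'E'
from h import *
snap('side','side3');snap('scene','scene3');s=state();print(s['q'])
a=load('side3')['image'][80:300,150:350]; b=load('scene3')['image'][80:300,150:350]; cv2.imwrite('pics/ze.png',cv2.resize(np.hstack([a,b]),None,fx=2,fy=2,interpolation=cv2.INTER_CUBIC)[:,:,::-1])
E
```

```text
time_s: 6.5
tcp_pos: [0.5561, 0.4133, 0.2187]
tool_rot: [-2.517, -1.879, -0.011]
wrist_force: [-0.2, -0.6, -1.1]
grip_width: 0.0004
[-0.32650049  0.58094727 -0.60634506  1.488516    0.34541872  1.18011433
 -1.27604909]
```

View pics/ze.png

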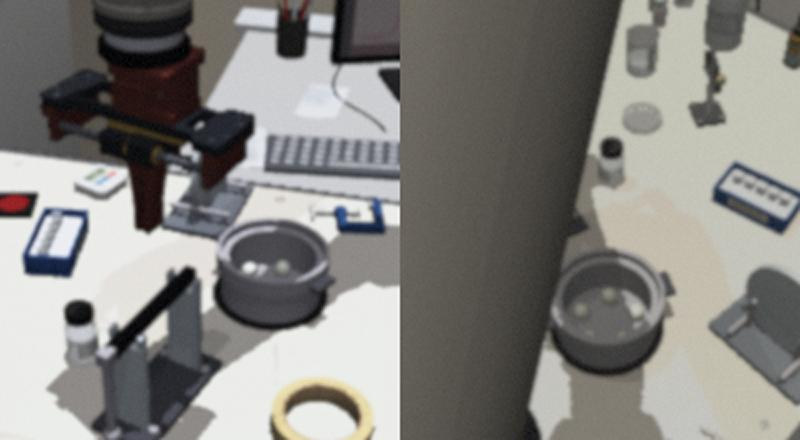

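The grasp missed: the fingers shut on nothing (width 0.0004), probably because I lifted before they had closed. I'll reopen and check the handle.

```bash
python3 -m creep '{"dp":[[0,0,-0.02],[0,0,0],[0,0,0],[0,0,0]],"yaw":[0,0,0,0],"hand":[1,1,1,1]}'; python3 -m creep '{"dp":[[0,0,0],[0,0,0],[0,0,0],[0,0,0]],"yaw":[0,0,0,0],"hand":[1,1,1,1]}'
python3 - <<'E'
from h import *
snap('wrist','wrist4');s=state();print(s['q'],Ro.from_rotvec(s['tool_rot']).as_matrix().round(3))
E
```

```text
time_s: 7.1
tcp_pos: [0.5546, 0.4113, 0.234]
tool_rot: [2.517, 1.88, -0.002]
wrist_force: [-1.5, -0.4, 0.3]
grip_width: 0.0368
time_s: 7.6
tcp_pos: [0.5548, 0.4115, 0.2346]
tool_rot: [2.517, 1.88, 0.0]
wrist_force: [-0.3, -0.4, -0.1]
grip_width: 0.077
[-0.32428847  0.56545517 -0.61144499  1.46634061  0.33436465  1.21504315
 -1.26715971] [[ 0.284  0.959  0.   ]
 [ 0.959 -0.284 -0.   ]
 [-0.     0.    -1.   ]]
```

View pics/wrist4.png

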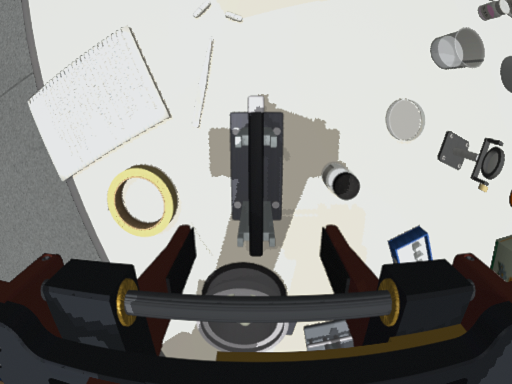

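```bash
python3 -m creep '{"dp":[[0.003,0,0.03],[0,0,0.03],[0,0,0.03],[0,0,0.025],[0,0,0.016],[0,0,0],[0,0,0],[0,0,0]],"yaw":[0,0,0,0,0,0,0,0],"hand":[-0.2,-0.2,-0.2,-0.2,-0.2,-1,-1,-1]}';python3 -m creep '{"dp":[[0,0,0],[0,0,0],[0,0,0]],"yaw":[0,0,0],"hand":[-1,-1,-1]}'
```

```text
time_s: 8.65
tcp_pos: [0.5561, 0.4151, 0.1049]
tool_rot: [-2.517, -1.88, -0.003]
wrist_force: [-0.3, 0.7, 0.3]
grip_width: 0.0138
time_s: 9.02
tcp_pos: [0.5561, 0.415, 0.1049]
tool_rot: [-2.517, -1.879, -0.003]
wrist_force: [-0.6, 0.8, 5.8]
grip_width: 0.0137
```

```bash
python3 -m creep '{"dp":[[0,0,-0.02],[0,0,-0.04],[0,0,-0.04],[0,0,-0.04],[0,0,0]],"yaw":[0,0,0,0,0],"hand":[-1,-1,-1,-1,-1]}';python3 - <<'E'
from h import *
snap('side','side5');s=state();print(s['q'],Ro.from_rotvec(s['tool_rot']).as_matrix().round(3))
a=load('side5')['image'][50:350,100:400]; cv2.imwrite('pics/ze.png',cv2.resize(a,None,fx=2,fy=2,interpolation=cv2.INTER_CUBIC)[:,:,::-1])
E
```

```text
time_s: 9.65
tcp_pos: [0.5569, 0.4159, 0.2484]
tool_rot: [-2.517, -1.879, -0.011]
wrist_force: [0.2, 1.1, -2.2]
grip_width: 0.0137
[-0.32733685  0.56061441 -0.61384673  1.44842215  0.33137997  1.23390888
 -1.26592492] [[ 0.284  0.959  0.002]
 [ 0.959 -0.284  0.002]
 [ 0.002  0.002 -1.   ]]
```

View pics/ze.png

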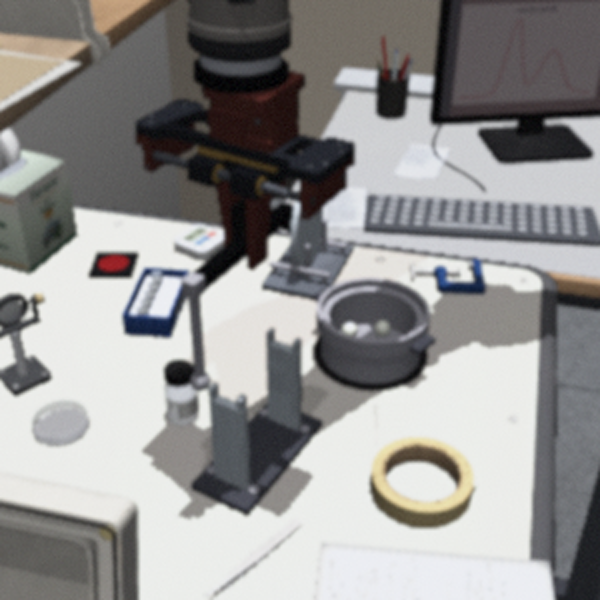

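```bash
python3 -m creep '{"dp":[[-0.052,0.009,0],[-0.052,0.009,0],[-0.053,0.009,0],[-0.053,0.01,0],[-0.052,0.009,0],[0,0,0]],"yaw":[0,0,0,0,0,0],"hand":[-1,-1,-1,-1,-1,-1]}'; python3 -m creep '{"dp":[[0,0,0],[0,0,0],[0,0,0],[0,0,0],[0,0,0],[0,0,0],[0,0,0]],"yaw":[-0.175,-0.175,-0.175,-0.175,-0.175,-0.175,0],"hand":[-1,-1,-1,-1,-1,-1,-1]}'
python3 - <<'E'
from h import *
snap('side','side6');snap('wrist','wrist6');s=state();print(s['q'],Ro.from_rotvec(s['tool_rot']).as_matrix().round(3))
a=load('side6')['image'][100:300,200:400]; b=load('wrist6')['image'][50:250,130:330]; cv2.imwrite('pics/zf.png',cv2.resize(np.hstack([a,b]),None,fx=2,fy=2,interpolation=cv2.INTER_CUBIC)[:,:,::-1])
E
```

```text
time_s: 10.45
tcp_pos: [0.5247, 0.144, 0.242]
tool_rot: [2.523, 1.869, -0.008]
wrist_force: [0.0, -0.1, -0.2]
grip_width: 0.0139
time_s: 11.32
tcp_pos: [0.5247, 0.1508, 0.2428]
tool_rot: [-1.236, -2.886, 0.0]
wrist_force: [-0.4, 0.3, -1.3]
grip_width: 0.014
[ 0.26981705  0.35310506 -0.82202423  1.79914387  0.28531375  1.11399444
  0.10986866] [[-0.688  0.725 -0.001]
 [ 0.725  0.688  0.   ]
 [ 0.001 -0.001 -1.   ]]
```

View pics/zf.png

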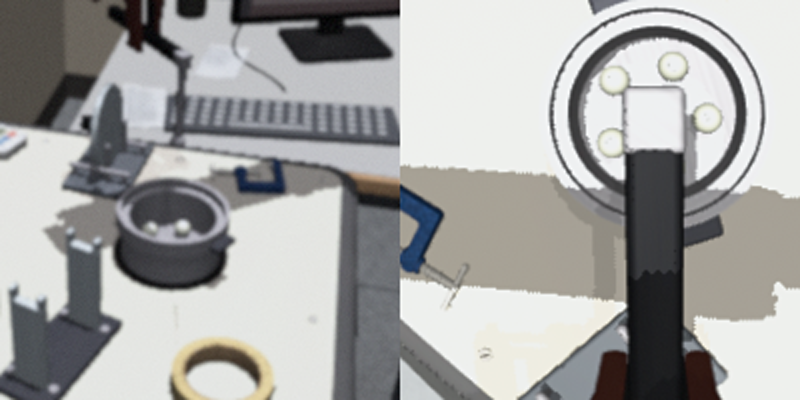

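Run:
```python
from h import *
W=load('wrist6');S=load('side6')
w=lambda x,y,z:onz(W,130+(x-400)/2,50+y/2,z,True)
def cf(P):
  P=np.array(P)[:,:2];M=np.c_[2*P,np.ones(len(P))]; s=np.linalg.lstsq(M,(P**2).sum(1),rcond=None)[0]; return s[:2].round(4),np.sqrt(s[2]+s[:2]@s[:2]).round(4)
print(cf([w(x,y,.068) for x,y in [(549,113),(765,113),(657,9),(580,37),(733,37),(578,187),(740,183)]]))
print('bore',cf([w(x,y,.058) for x,y in [(569,113),(746,113),(657,26),(594,53),(720,51)]]))
e1,e2=w(624,87,.269),w(685,87,.269);print('end',e1,e2,(e1+e2)/2)
s=state();R=Ro.from_rotvec(s['tool_rot']).as_matrix()
tip=s['tcp_pos']+R@[.08,0,.083];print('tip exp',tip,proj(S,tip), 'end exp',s['tcp_pos']+R@[.086,0,-.026])
```

```text
(array([0.471 , 0.2083]), np.float64(0.0612))
bore (array([0.471, 0.209]), np.float64(0.0513))
end [0.46069491 0.2081065  0.269     ] [0.47064979 0.21755891 0.269     ] [0.46567235 0.21283271 0.269     ]
tip exp [0.46982308 0.20862639 0.16019432] [289.02671505 170.82878134] end exp [0.46580843 0.21295188 0.2691997 ]
```

```bash
python3 -m creep '{"dp":[[-0.001,0,0.035],[0,0,0.035],[0,0,0.03],[0,0,0.025],[0,0,0.012],[0,0,0]],"yaw":[0,0,0,0,0,0],"hand":[-1,-1,-1,-1,-1,-1]}'
```

```text
time_s: 12.18
tcp_pos: [0.5257, 0.1495, 0.1063]
tool_rot: [-1.237, -2.887, 0.001]
wrist_force: [-0.5, -0.7, -0.7]
grip_width: 0.0141
```

```bash
python3 -m creep '{"dp":[[0.010,0,0],[0.0039,0.0057,0],[0.0002,0.0084,0],[-0.0045,0.009,0],[-0.0096,0.0059,0],[-0.0115,-0.0013,0],[-0.0097,-0.0065,0],[-0.0065,-0.0097,0]],"yaw":[0,0,0,0,0,0,0,0],"hand":[-1,-1,-1,-1,-1,-1,-1,-1]}'
python3 - <<'E'
from h import *
s=state();R=Ro.from_rotvec(s['tool_rot']).as_matrix()
tip=s['tcp_pos']+R@[.08,0,.083];print(tip-[.471,.2085,0],R.T@(tip-[.471,.2085,0]))
snap('wrist','wrist7')
E
```

```text
time_s: 13.18
tcp_pos: [0.5545, 0.1365, 0.1068]
tool_rot: [1.238, 2.886, 0.003]
wrist_force: [-0.3, 2.3, 1.1]
grip_width: 0.0141
[ 0.02849439 -0.01387607  0.02383157] [-0.02969319  0.0111405  -0.02380383]
```

View pics/wrist7.png

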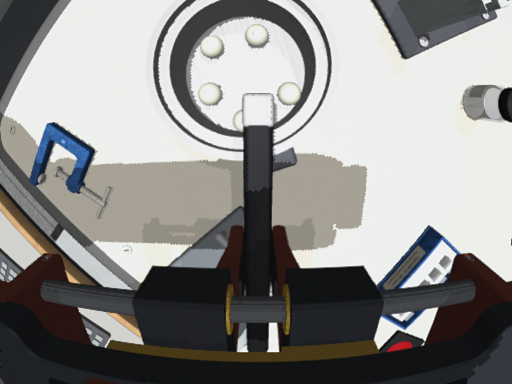

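```bash
python3 -m creep '{"dp":[[-0.0015,-0.0115,0],[0.0023,-0.0115,0],[0.0065,-0.0097,0],[0.0097,-0.0065,0],[0.0115,-0.0023,0],[0.0115,0.0023,0],[0.0097,0.0065,0],[0.0065,0.0097,0],[0.0023,0.0115,0],[-0.0023,0.0115,0]],"yaw":[0,0,0,0,0,0,0,0,0,0],"hand":[-1,-1,-1,-1,-1,-1,-1,-1,-1,-1]}'
python3 -m creep '{"dp":[[-0.0065,0.0097,0],[-0.0097,0.0065,0],[-0.0115,0.0023,0],[-0.0115,-0.0023,0],[-0.0097,-0.0065,0],[-0.0065,-0.0097,0],[-0.0023,-0.0115,0],[0.0023,-0.0115,0]],"yaw":[0,0,0,0,0,0,0,0],"hand":[-1,-1,-1,-1,-1,-1,-1,-1]}'
python3 - <<'E'
from h import *
s=state();R=Ro.from_rotvec(s['tool_rot']).as_matrix()
tip=s['tcp_pos']+R@[.08,0,.083];print(tip-[.471,.2085,0],R.T@(tip-[.471,.2085,0]))
snap('wrist','wrist8')
E
```

```text
time_s: 14.48
tcp_pos: [0.5142, 0.1787, 0.1061]
tool_rot: [-1.234, -2.887, 0.002]
wrist_force: [-0.6, -3.3, 1.7]
grip_width: 0.0139
time_s: 15.48
tcp_pos: [0.5383, 0.1247, 0.1088]
tool_rot: [1.233, 2.885, 0.012]
wrist_force: [3.9, 9.7, 6.5]
grip_width: 0.0136
[ 0.01260828 -0.02549455  0.02569805] [-0.02715754 -0.00829034 -0.02575012]
```

View pics/wrist8.png

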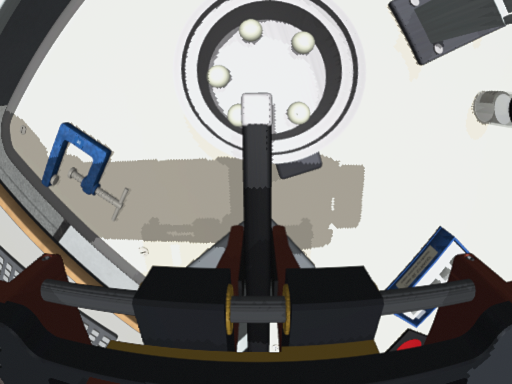

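```bash
python3 -m creep '{"dp":[[0.0065,-0.0097,0],[0.0097,-0.0065,0],[0.0115,-0.0023,0],[0.0115,0.0023,0]],"yaw":[0,0,0,0],"hand":[-1,-1,-1,-1]}'
python3 - <<'E'
from h import *
s=state();R=Ro.from_rotvec(s['tool_rot']).as_matrix()
tip=s['tcp_pos']+R@[.08,0,.083];print(tip-[.471,.2085,0],R.T@(tip-[.471,.2085,0]))
snap('wrist','wrist9');
E
```

```text
time_s: 16.02
tcp_pos: [0.4976, 0.1393, 0.1068]
tool_rot: [1.237, 2.887, 0.001]
wrist_force: [2.5, 2.4, 0.2]
grip_width: 0.0138
[-0.02847137 -0.01133569  0.0237533 ] [ 0.01140742 -0.02841333 -0.02378842]
```

View pics/wrist9.png

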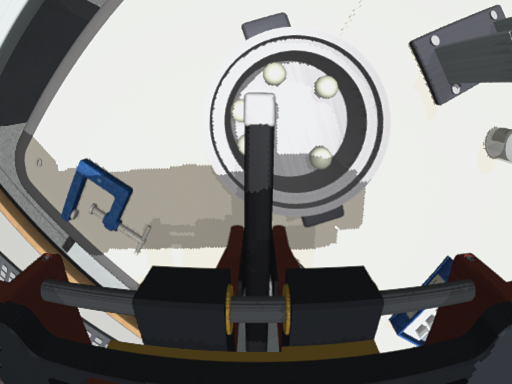

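```bash
python3 -m creep '{"dp":[[0.0097,0.0065,0],[0.0065,0.0097,0],[0.0023,0.0115,0],[-0.0023,0.0115,0],[-0.0065,0.0097,0],[-0.0097,0.0065,0],[-0.0115,0.0023,0],[-0.0115,-0.0023,0],[-0.0097,-0.0065,0],[-0.0065,-0.0097,0]],"yaw":[0,0,0,0,0,0,0,0,0,0],"hand":[-1,-1,-1,-1,-1,-1,-1,-1,-1,-1]}'
python3 -m creep '{"dp":[[-0.0023,-0.0115,0],[0.0023,-0.0115,0],[0.0065,-0.0097,0],[0.0097,-0.0065,0],[0.0115,-0.0023,0],[0.0115,0.0023,0],[0.0097,0.0065,0],[0.0065,0.0097,0],[0.0023,0.0115,0],[-0.0023,0.0115,0]],"yaw":[0,0,0,0,0,0,0,0,0,0],"hand":[-1,-1,-1,-1,-1,-1,-1,-1,-1,-1]}'
python3 - <<'E'
from h import *
s=state();R=Ro.from_rotvec(s['tool_rot']).as_matrix()
tip=s['tcp_pos']+R@[.08,0,.083];print(tip-[.471,.2085,0],R.T@(tip-[.471,.2085,0]))
snap('wrist','wrist10');
E
```

```text
time_s: 17.32
tcp_pos: [0.5523, 0.1374, 0.1066]
tool_rot: [-1.236, -2.887, -0.0]
wrist_force: [-2.8, 2.1, -1.2]
grip_width: 0.0138
time_s: 18.58
tcp_pos: [0.5149, 0.1787, 0.1064]
tool_rot: [-1.235, -2.888, 0.001]
wrist_force: [0.3, -0.8, -1.7]
grip_width: 0.0135
[-0.01144243  0.02802696  0.02341879] [ 0.02817534  0.01107782 -0.02341604]
```

View pics/wrist10.png

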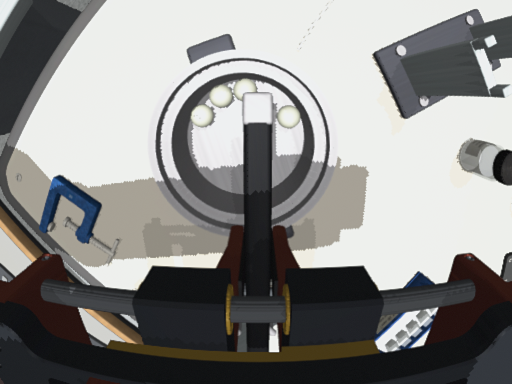

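```bash
python3 -m creep '{"dp":[[-0.0065,0.0097,0],[-0.0097,0.0065,0],[-0.0115,0.0023,0],[-0.0115,-0.0023,0],[-0.0097,-0.0065,0],[-0.0065,-0.0097,0],[-0.0023,-0.0115,0],[0.0023,-0.0115,0],[0.0065,-0.0097,0]],"yaw":[0,0,0,0,0,0,0,0,0],"hand":[-1,-1,-1,-1,-1,-1,-1,-1,-1]}'
python3 - <<'E'
from h import *
s=state();R=Ro.from_rotvec(s['tool_rot']).as_matrix()
tip=s['tcp_pos']+R@[.08,0,.083];print(tip-[.471,.2085,0],R.T@(tip-[.471,.2085,0]))
snap('wrist','wrist11');
E
```

```text
time_s: 19.75
tcp_pos: [0.5238, 0.1195, 0.1067]
tool_rot: [1.236, 2.888, -0.0]
wrist_force: [-0.0, 0.6, -2.2]
grip_width: 0.0135
[-0.00246135 -0.03112293  0.02366433] [-0.02082591 -0.02326876 -0.02365463]
```

View pics/wrist11.png

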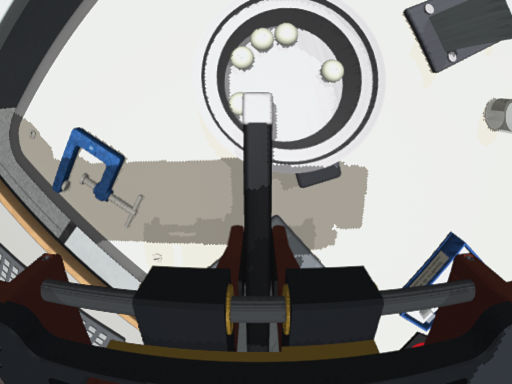

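```bash
python3 -m creep '{"dp":[[0.011,0.012,0],[0.010,0.011,0],[0,0,-0.01],[0,0,-0.03],[0,0,-0.04],[0,0,-0.04],[0,0,-0.018],[0,0,0]],"yaw":[0,0,0,0,0,0,0,0],"hand":[-1,-1,-1,-1,-1,-1,-1,-1]}'
python3 -m creep '{"dp":[[0,0,0],[0,0,0],[0,0,0],[0,0,0],[0,0,0],[0,0,0],[0,0,0]],"yaw":[0.175,0.175,0.175,0.175,0.175,0.175,0],"hand":[-1,-1,-1,-1,-1,-1,-1]}'
python3 - <<'E'
from h import *
snap('wrist','wrist12');s=state();R=Ro.from_rotvec(s['tool_rot']).as_matrix();print(R.round(3))
print(R.T@(np.array([.5561,.4150,.238])-s['tcp_pos']))
E
```

```text
time_s: 20.8
tcp_pos: [0.5275, 0.1512, 0.2454]
tool_rot: [1.236, 2.886, 0.001]
wrist_force: [-0.1, 0.6, -1.5]
grip_width: 0.0137
time_s: 21.68
tcp_pos: [0.526, 0.1506, 0.2428]
tool_rot: [-2.515, -1.881, 0.005]
wrist_force: [0.8, -1.2, -1.5]
grip_width: 0.0134
[[ 0.28   0.96  -0.002]
 [ 0.96  -0.28  -0.001]
 [-0.002 -0.002 -1.   ]]
[ 0.2620509  -0.04534599  0.00480313]
```

View pics/wrist12.png

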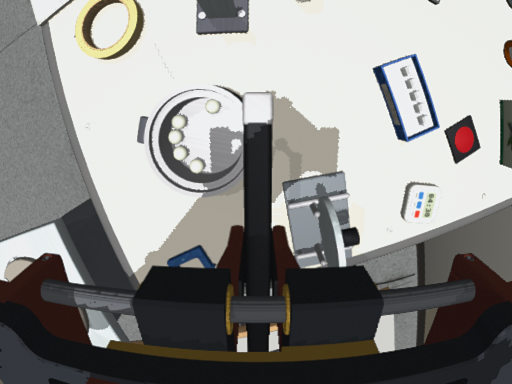

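```bash
python3 -m creep '{"dp":[[0.05,-0.009,0],[0.055,-0.009,0],[0.055,-0.009,0],[0.052,-0.009,0],[0.05,-0.0093,0],[0,0,0],[0,0,0]],"yaw":[0.005,0,0,0,0,0,0],"hand":[-1,-1,-1,-1,-1,-1,-1]}'
python3 - <<'E'
from h import *
W=load('wrist12')
P=[onz(W,u,v,.016,True)[:2] for u,v in [(212,106),(179,122),(176,136),(180,153),(196,167)]]
O=np.array([[0.456, 0.238], [0.496, 0.228], [0.501, 0.189], [0.462, 0.174], [0.435, 0.205]])
print(np.round(P,3)); print(np.array([[np.linalg.norm(p-o) for o in O] for p in P]).round(3))
s=state();R=Ro.from_rotvec(s['tool_rot']).as_matrix();print(R.round(3))
print(R.T@(np.array([.5561,.4150,.1049])-s['tcp_pos']))
snap('wrist','wrist13')
E
```

```text
time_s: 22.6
tcp_pos: [0.5589, 0.4142, 0.2434]
tool_rot: [2.52, 1.875, -0.003]
wrist_force: [0.3, -0.7, -2.2]
grip_width: 0.0139
[[0.491 0.244]
 [0.442 0.238]
 [0.432 0.222]
 [0.43  0.198]
 [0.445 0.173]]
[[0.036 0.017 0.056 0.076 0.068]
 [0.014 0.055 0.077 0.067 0.034]
 [0.029 0.064 0.076 0.056 0.017]
 [0.048 0.073 0.072 0.04  0.009]
 [0.066 0.075 0.058 0.017 0.034]]
[[ 0.287  0.958 -0.001]
 [ 0.958 -0.287 -0.002]
 [-0.002 -0.001 -1.   ]]
[ 0.00025822 -0.00282444  0.1385288 ]
```

View pics/wrist13.png

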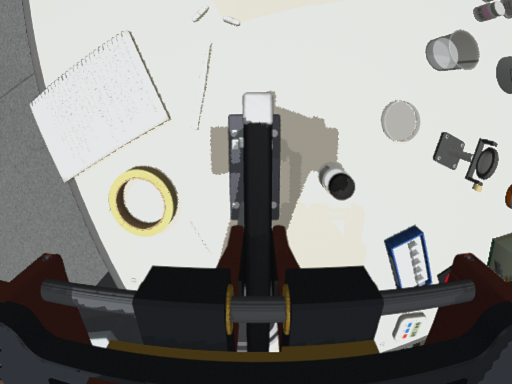

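```bash
python3 -m creep '{"dp":[[0,-0.0028,0.03],[0,0,0.035],[0,0,0.035],[0,0,0.02],[0,0,0.011],[0,0,0]],"yaw":[0,0,0,0,0,0],"hand":[-1,-1,-1,-1,-1,-1]}'
python3 - <<'E'
from h import *
s=state();R=Ro.from_rotvec(s['tool_rot']).as_matrix()
print(R.T@(np.array([.5561,.4150,.1049])-s['tcp_pos']))
snap('side','side14')
a=load('side14')['image'][130:330,130:330]; cv2.imwrite('pics/zg.png',cv2.resize(a,None,fx=3,fy=3,interpolation=cv2.INTER_CUBIC)[:,:,::-1])
E
```

```text
time_s: 23.4
tcp_pos: [0.5565, 0.4155, 0.1137]
tool_rot: [2.522, 1.873, -0.0]
wrist_force: [-0.0, 0.6, -1.7]
grip_width: 0.0139
[-0.00056361 -0.00027748  0.00879182]
```

View pics/zg.png

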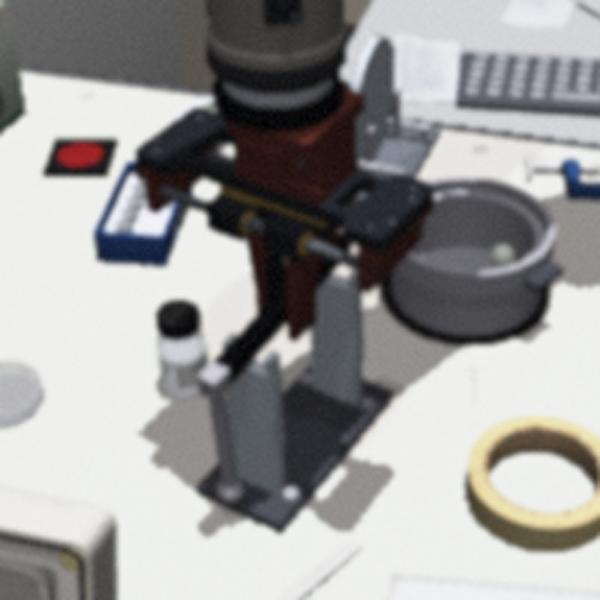

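```bash
python3 -m creep '{"dp":[[0,0,0.004],[0,0,0.004],[0,0,0.001],[0,0,0]],"yaw":[0,0,0,0],"hand":[-1,-1,-1,-1]}'
python3 -m creep '{"dp":[[0,0,0],[0,0,0],[0,0,0],[0,0,0],[0,0,0],[0,0,0],[0,0,0]],"yaw":[0,0,0,0,0,0,0],"hand":[0.2,0.2,0.2,0.2,0.2,0.2,0.2]}'
python3 - <<'E'
from h import *
snap('side','side15')
a=load('side15')['image'][130:330,130:330]; cv2.imwrite('pics/zg.png',cv2.resize(a,None,fx=3,fy=3,interpolation=cv2.INTER_CUBIC)[:,:,::-1])
E
```

```text
time_s: 23.95
tcp_pos: [0.5567, 0.416, 0.1061]
tool_rot: [2.522, 1.873, 0.002]
wrist_force: [-2.1, -2.9, 6.7]
grip_width: 0.0134
time_s: 24.82
tcp_pos: [0.5563, 0.4158, 0.1047]
tool_rot: [2.522, 1.873, 0.0]
wrist_force: [0.3, -0.1, -0.3]
grip_width: 0.0524
```

View pics/zg.png

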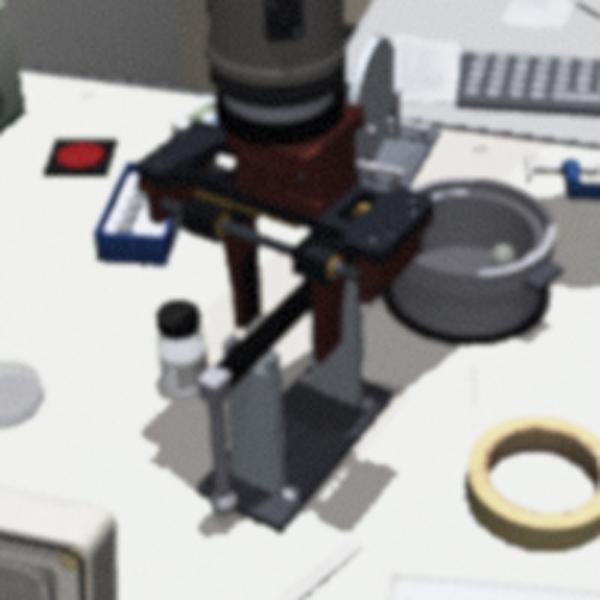

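```bash
python3 -m creep '{"dp":[[0,0,-0.03],[0,0,-0.04],[0,0,-0.04],[0,0,-0.04],[0,0,0]],"yaw":[0,0,0,-0.1,-0.085],"hand":[0.3,0.3,0.3,0.3,0.3]}'
python3 - <<'E'
from h import *
snap('wrist','wrist16')
snap('side','side16')
a=load('side16')['image'][130:330,130:330]; b=load('wrist16')['image'][50:250,150:350]; cv2.imwrite('pics/zg.png',cv2.resize(np.hstack([a,b]),None,fx=2,fy=2,interpolation=cv2.INTER_CUBIC)[:,:,::-1])
E
python3 -m creep '{"dp":[[-0.055,0.010,0],[-0.055,0.010,0],[-0.055,0.010,0],[-0.055,0.010,0],[-0.055,0.010,0],[-0.055,0.010,0],[-0.055,0.010,0],[-0.055,0.011,0],[0,0,0],[0,0,0]],"yaw":[0,0,0,0,0,0,0,0,0,0],"hand":[0.3,0.3,0.3,0.3,0.3,0.3,0.3,0.3,0.3,0.3]}'
python3 - <<'E'
from h import *
snap('wrist','wrist17');s=state();R=Ro.from_rotvec(s['tool_rot']).as_matrix();print(R.round(3),s['q'])
E
```

```text
time_s: 25.5
tcp_pos: [0.5574, 0.4175, 0.2591]
tool_rot: [2.335, 2.101, 0.011]
wrist_force: [-0.2, -0.2, -0.5]
grip_width: 0.057
time_s: 26.85
tcp_pos: [0.589, -0.0298, 0.2542]
tool_rot: [-2.338, -2.096, 0.0]
wrist_force: [-0.0, 0.6, 0.4]
grip_width: 0.0572
[[ 0.107  0.994 -0.001]
 [ 0.994 -0.107  0.001]
 [ 0.001 -0.001 -1.   ]] [ 0.42822563  0.37581566 -0.62536415  1.6957414   0.23686598  1.14742187
 -0.36927937]
```

View pics/zg.png

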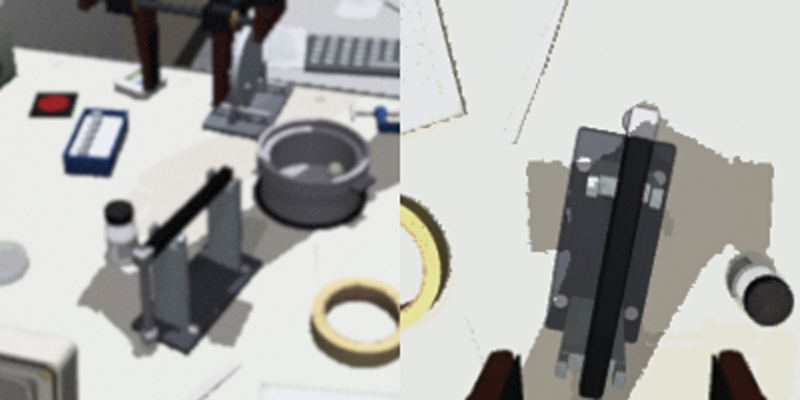

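View pics/wrist17.png

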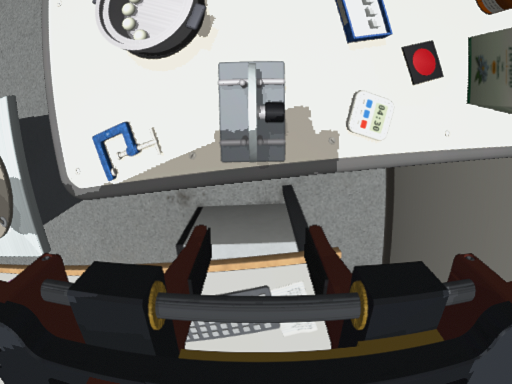

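Run:
```python
from h import *
a=load('wrist17')['image'][50:180,190:310]; cv2.imwrite('pics/zh.png',cv2.resize(a,None,fx=4.5,fy=4.5,interpolation=cv2.INTER_CUBIC)[:,:,::-1])
```

```text
(no output)
```

View pics/zh.png

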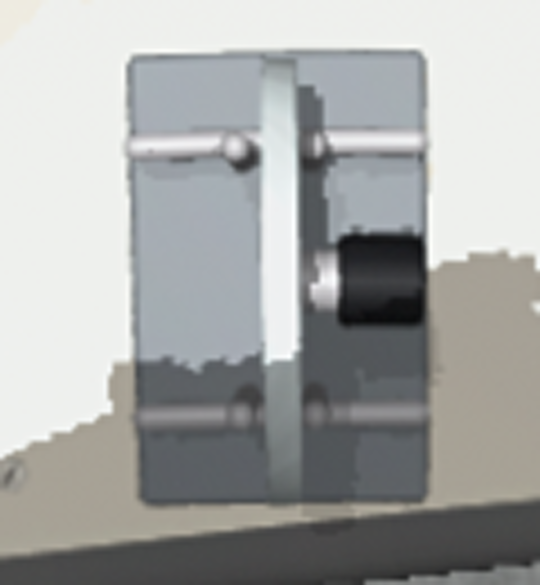

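Run:
```python
from h import *
W=load('wrist17')
w=lambda x,y,z:onz(W,190+(x+.5)/4.5-.5,50+(y+.5)/4.5-.5,z,True)
l,r=w(262,279,.128),w(299,279,.128);print('top',l,r,np.linalg.norm(l-r))
print('ends', w(280,60,.071),w(283,498,.071)); e=w(280,60,.071)-w(283,498,.071); print(np.linalg.norm(e),np.degrees(np.arctan2(e[1],e[0])))
Q=[w(x,y,.008) for x,y in [(130,58),(422,52),(424,500),(141,502)]];print('rack',np.mean(Q,0),np.linalg.norm(Q[0]-Q[1]),np.linalg.norm(Q[0]-Q[3]))
print('knob axis',w(382,278,.083))
s=state();R=Ro.from_rotvec(s['tool_rot']).as_matrix();g=np.array([*((l+r)/2)[:2],.095]);print(g,R.T@(g-s['tcp_pos']))
```

```text
top [0.58746942 0.04514761 0.128     ] [0.59529804 0.04426608 0.128     ] 0.007878097485038944
ends [0.59622682 0.10023243 0.071     ] [ 0.58438336 -0.01328363  0.071     ]
0.11413222472858496 84.04371322690587
rack [0.58825072 0.0431422  0.008     ] 0.08756568499886463 0.13764250224335528
knob axis [0.61526667 0.04152367 0.083     ]
[0.59138373 0.04470684 0.095     ] [ 0.0732124  -0.00544359  0.15942974]
```

```bash
python3 -m creep '{"dp":[[0.036,-0.0027,0.02],[0.036,-0.0027,0.02],[0,0,0.035],[0,0,0.035],[0,0,0.03],[0,0,0.017],[0,0,0],[0,0,0],[0,0,0]],"yaw":[0,0,0,0,0,0,0,0,0],"hand":[-0.2,-0.2,-0.2,-0.2,-0.2,-0.2,-0.2,-1,-1]}'
python3 -m creep '{"dp":[[0,0,0],[0,0,0],[0,0,0]],"yaw":[0,0,0],"hand":[-1,-1,-1]}'
```

```text
time_s: 28.02
tcp_pos: [0.5926, 0.042, 0.0989]
tool_rot: [2.337, 2.097, 0.003]
wrist_force: [-0.2, -0.3, 0.8]
grip_width: 0.0184
time_s: 28.4
tcp_pos: [0.5909, 0.0419, 0.0983]
tool_rot: [-2.337, -2.099, 0.002]
wrist_force: [-5.1, -0.6, 6.6]
grip_width: 0.008
```

```bash
python3 -m creep '{"dp":[[0,0,-0.02],[0,0,-0.035],[0,0,-0.035],[0,0,0]],"yaw":[0,0,0,0],"hand":[-1,-1,-1,-1]}'
python3 - <<'E'
from h import *
W=load('wrist1')
for u,v in [(370,122),(400,114),(416,174),(385,184)]: print('box',onz(W,u,v,.02,True))
print('vial',onz(W,318,60,.02,True))
snap('side','side18');s=state();R=Ro.from_rotvec(s['tool_rot']).as_matrix();print(s['tcp_pos'],R.T@(np.array([.665,.22,.0])-s['tcp_pos']))
a=load('side18')['image'][50:350,100:400]; cv2.imwrite('pics/zi.png',cv2.resize(a,None,fx=2,fy=2,interpolation=cv2.INTER_CUBIC)[:,:,::-1])
E
```

```text
time_s: 28.9
tcp_pos: [0.5941, 0.0423, 0.1914]
tool_rot: [2.335, 2.095, 0.009]
wrist_force: [-0.2, -0.3, -3.2]
grip_width: 0.0081
box [0.71913433 0.24573634 0.02      ]
box [0.77912788 0.24763271 0.02      ]
box [0.79365711 0.13259368 0.02      ]
box [0.72713449 0.13058619 0.02      ]
vial [0.65625669 0.36582697 0.02      ]
[0.5926799  0.04180954 0.18922637] [0.18490916 0.05199908 0.1894554 ]
```

View pics/zi.png

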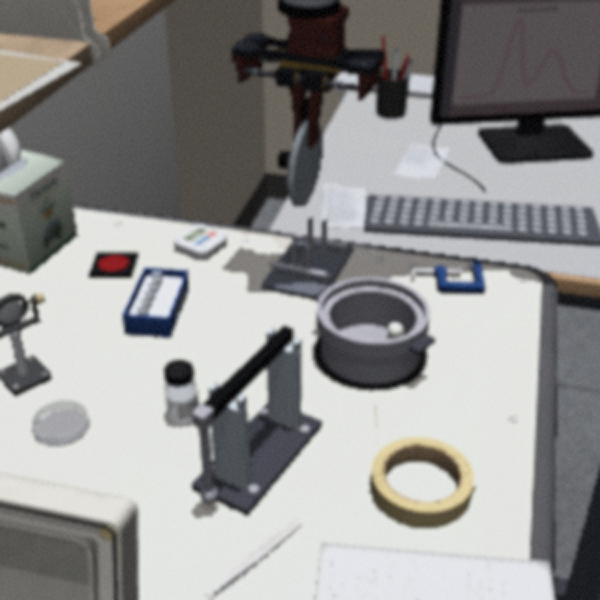

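```bash
python3 -m creep '{"dp":[[0.035,0.010,0],[0.05,0.014,0],[0.055,0.0145,0],[0.05,0.0135,0],[0,0,0.03],[0,0,0.03],[0,0,0.025],[0,0,0.012],[0,0,0],[0,0,0]],"yaw":[0,0,0,0,0,0,0,0,0,0],"hand":[-1,-1,-1,-1,-1,-1,-1,-1,-1,-1]}'
python3 - <<'E'
from h import *
snap('side','side19')
a=load('side19')['image'][50:350,100:400]; cv2.imwrite('pics/zj.png',cv2.resize(a,None,fx=2,fy=2,interpolation=cv2.INTER_CUBIC)[:,:,::-1])
E
```

```text
time_s: 30.2
tcp_pos: [0.6645, 0.2254, 0.0916]
tool_rot: [2.338, 2.098, 0.002]
wrist_force: [-0.2, 0.7, -1.7]
grip_width: 0.0078
```

View pics/zj.png

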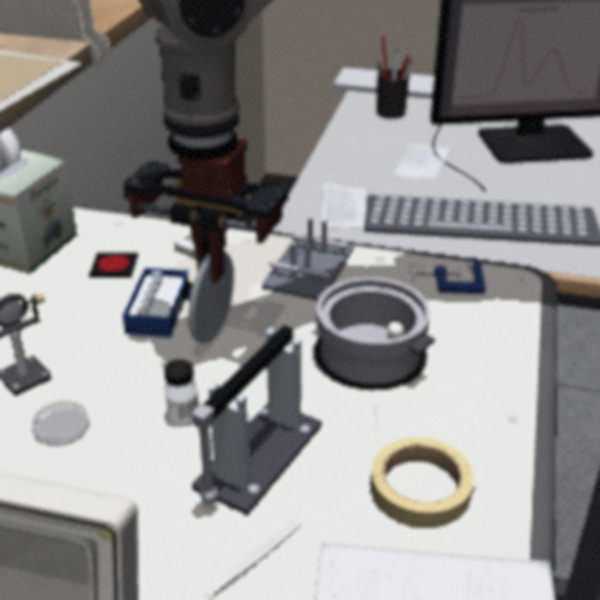

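```bash
python3 -m creep '{"dp":[[0,0,0.003],[0,0,0.0025],[0,0,0.001],[0,0,0]],"yaw":[0,0,0,0],"hand":[-1,-1,-1,-1]}'
```

```text
time_s: 30.75
tcp_pos: [0.6643, 0.2252, 0.0854]
tool_rot: [2.338, 2.098, 0.001]
wrist_force: [-2.7, -1.5, 5.7]
grip_width: 0.0077
```

Touching the bench (5.7 N up). I'll open while following with the knob-side finger, so the lid tips toward its underside.

```bash
python3 -m creep '{"dp":[[0,-0.002,0],[0,-0.0065,0],[0,-0.0065,0],[0,-0.0065,0],[0,-0.0065,0],[0,-0.0065,0],[0,-0.0065,0],[0,-0.0065,0],[0,-0.0065,0],[0,0,0]],"yaw":[0,0,0,0,0,0,0,0,0,0],"hand":[1,1,1,1,1,1,1,1,1,1]}'
python3 - <<'E'
from h import *
snap('side','side20')
a=load('side20')['image'][50:350,100:400]; cv2.imwrite('pics/zk.png',cv2.resize(a,None,fx=2,fy=2,interpolation=cv2.INTER_CUBIC)[:,:,::-1])
E
```

```text
time_s: 32.0
tcp_pos: [0.6097, 0.2311, 0.0842]
tool_rot: [-2.337, -2.099, 0.0]
wrist_force: [0.7, 0.3, -1.1]
grip_width: 0.0882
```

View pics/zk.png

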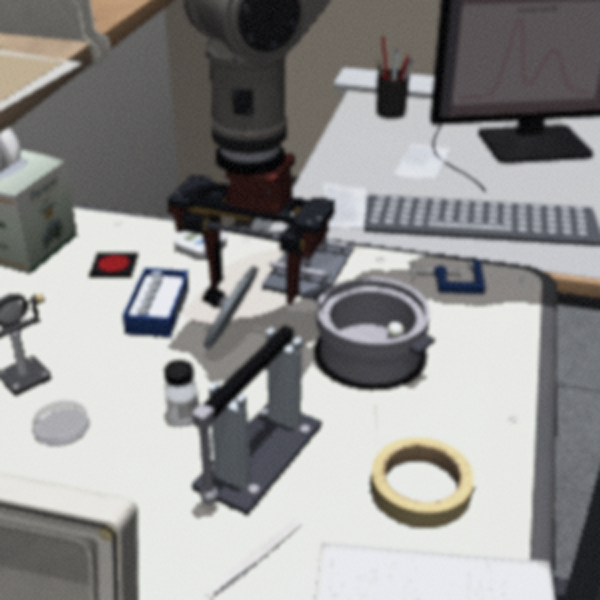

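```bash
python3 -m creep '{"dp":[[0,0,-0.02],[0,0,-0.03],[0,0,-0.04],[0,0,-0.04],[0,0,-0.03],[0,0,0],[0,0,0]],"yaw":[0,0,0,0,0,0,0],"hand":[1,1,1,1,1,1,1]}'
python3 - <<'E'
from h import *
snap('side','side21');snap('wrist','wrist21')
a=load('side21')['image'][50:350,100:400]; b=load('wrist21')['image'][:300,100:400];cv2.imwrite('pics/zl.png',cv2.resize(np.hstack([a,b]),None,fx=1.33,fy=1.33,interpolation=cv2.INTER_CUBIC)[:,:,::-1])
E
```

```text
time_s: 32.92
tcp_pos: [0.6101, 0.2306, 0.244]
tool_rot: [2.338, 2.098, -0.001]
wrist_force: [-0.3, 0.5, -0.1]
grip_width: 0.0876
```

View pics/zl.png

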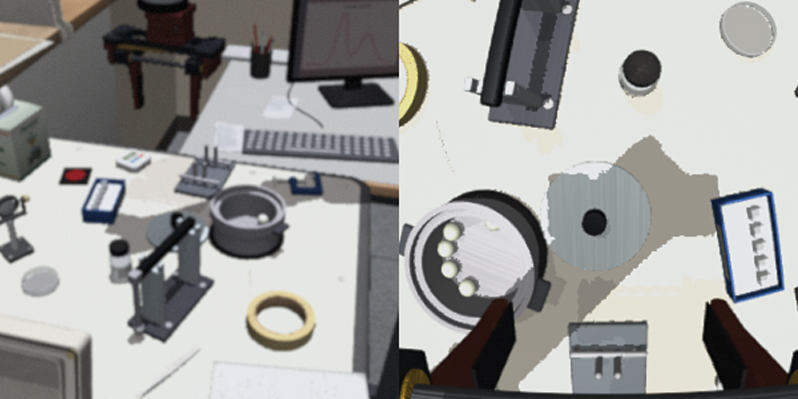

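Run:
```python
from h import *
W=load('wrist21');im=W['image'];g=cv2.cvtColor(im,cv2.COLOR_RGB2GRAY)
sub=g[140:195,220:280]; m=(sub<45).astype(np.uint8); n,l,st,ce=cv2.connectedComponentsWithStats(m); k=1+np.argmax(st[1:,4]); print(st[k],ce[k])
cu,cv=ce[k]+[220,140]
a=im[110:215,190:310];cv2.imwrite('pics/zm.png',cv2.resize(a,None,fx=5,fy=5,interpolation=cv2.INTER_CUBIC)[:,:,::-1])
for z in (.03,.04): print(z,onz(W,cu,cv,z,True))
s=state();R=Ro.from_rotvec(s['tool_rot']).as_matrix();X=onz(W,cu,cv,.035,True);print(X,R.T@(X-s['tcp_pos']))
print(onz(W,250.4,162.4,.006,True))
```

```text
[ 18  18  18  19 266] [26.59022556 26.84586466]
0.03 [0.59540148 0.23339254 0.03      ]
0.04 [0.59601877 0.23544317 0.04      ]
[0.59571013 0.23441785 0.035     ] [ 0.00271815 -0.01398665  0.20797834]
[0.59981813 0.23408003 0.006     ]
```

View pics/zm.png

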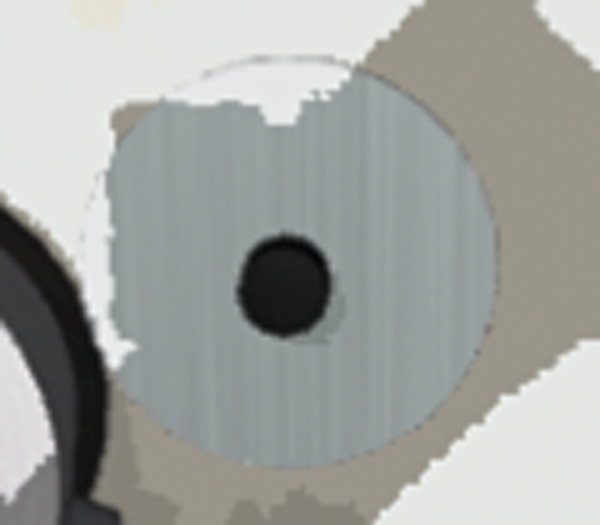

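```bash
python3 -m creep '{"dp":[[0.0025,-0.014,0.02],[0,0,0.04],[0,0,0.03],[0,0,0],[0,0,0]],"yaw":[0,0,0,0,0],"hand":[0,0,0,0,0]}'
python3 - <<'E'
from h import *
W=snap('wrist','wrist22');im=W['image'];g=cv2.cvtColor(im,cv2.COLOR_RGB2GRAY)
cv2.imwrite('pics/zn.png',im[:,:,::-1])
s=state();R=Ro.from_rotvec(s['tool_rot']).as_matrix();print(s['tcp_pos'],s['grip_width']); print(proj(W,[.596,.2345,.04],True))
E
```

```text
time_s: 33.65
tcp_pos: [0.597, 0.2353, 0.1548]
tool_rot: [-2.338, -2.098, -0.001]
wrist_force: [0.7, 0.2, 0.6]
grip_width: 0.0448
[0.59731527 0.23550977 0.15543154] 0.0439736439018865
[256.84072436 190.27318343]
```

View pics/zn.png

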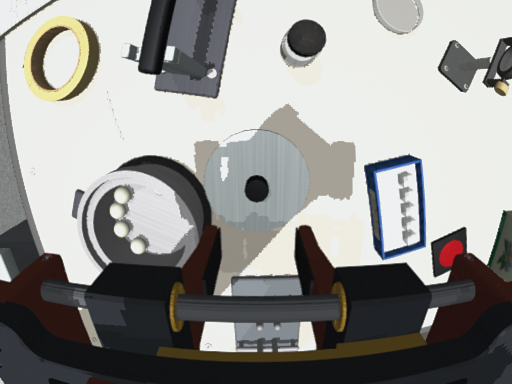

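Run:
```python
from h import *
W=load('wrist22');g=cv2.cvtColor(W['image'],cv2.COLOR_RGB2GRAY)
sub=g[165:215,235:282]; m=(sub<45).astype(np.uint8); n,l,st,ce=cv2.connectedComponentsWithStats(m); k=1+np.argmax(st[1:,4]); print(st[k],ce[k]+[235,165])
u,v=ce[k]+[235,165];X=onz(W,u,v,.035,True);s=state();R=Ro.from_rotvec(s['tool_rot']).as_matrix();print(X,R.T@(X-s['tcp_pos']))
```

```text
[ 10  11  23  26 471] [256.31847134 188.27813163]
[0.59553903 0.23513993 0.035     ] [-0.00069697 -0.00189481  0.12042828]
```

```bash
python3 -m creep '{"dp":[[0,-0.0015,0.035],[0,0,0.035],[0,0,0.035],[0,0,0.025],[0,0,0.011],[0,0,0],[0,0,0],[0,0,0]],"yaw":[0,0,0,0,0,0,0,0],"hand":[0,0,0,0,0,0,-1,-1]}'; python3 -m creep '{"dp":[[0,0,0],[0,0,0],[0,0,0]],"yaw":[0,0,0],"hand":[-1,-1,-1]}'
```

```text
time_s: 34.7
tcp_pos: [0.5959, 0.2354, 0.0144]
tool_rot: [2.338, 2.098, 0.003]
wrist_force: [-0.0, 0.5, -0.3]
grip_width: 0.0274
time_s: 35.08
tcp_pos: [0.5959, 0.2353, 0.0142]
tool_rot: [2.338, 2.098, 0.002]
wrist_force: [-0.6, -1.3, 5.7]
grip_width: 0.0235
```

```bash
python3 -m creep '{"dp":[[0,0,-0.015],[0,0,-0.03],[0,0,-0.04],[0,0,-0.025],[0,0,0]],"yaw":[0,0,0,0,0],"hand":[-1,-1,-1,-1,-1]}'
python3 - <<'E'
from h import *
W=snap('wrist','wrist23');S=snap('side','side23')
s=state();R=Ro.from_rotvec(s['tool_rot']).as_matrix();print(s['tcp_pos'],R.round(3),R.T@(np.array([.471,.2085,.071])-s['tcp_pos']))
a=S['image'][50:350,100:400]; b=W['image'][:300,100:400];cv2.imwrite('pics/zo.png',cv2.resize(np.hstack([a,b]),None,fx=1.33,fy=1.33,interpolation=cv2.INTER_CUBIC)[:,:,::-1])
E
```

```text
time_s: 35.7
tcp_pos: [0.596, 0.2357, 0.1254]
tool_rot: [2.337, 2.097, 0.005]
wrist_force: [-0.3, 0.3, -2.4]
grip_width: 0.0232
[0.59443162 0.23453512 0.12241843] [[ 0.108  0.994 -0.001]
 [ 0.994 -0.108 -0.001]
 [-0.001 -0.001 -1.   ]] [-0.03913452 -0.11985101  0.05158752]
```

View pics/zo.png

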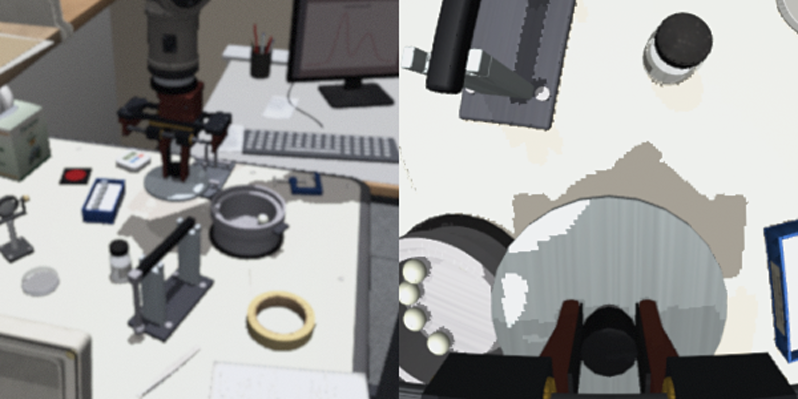

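Run:
```python
from h import *
W=load('wrist23');im=W['image'];a=im[130:300,150:370];cv2.imwrite('pics/zp.png',cv2.resize(a,None,fx=3.5,fy=3.5,interpolation=cv2.INTER_CUBIC)[:,:,::-1])
```

```text
(no output)
```

View pics/zp.png

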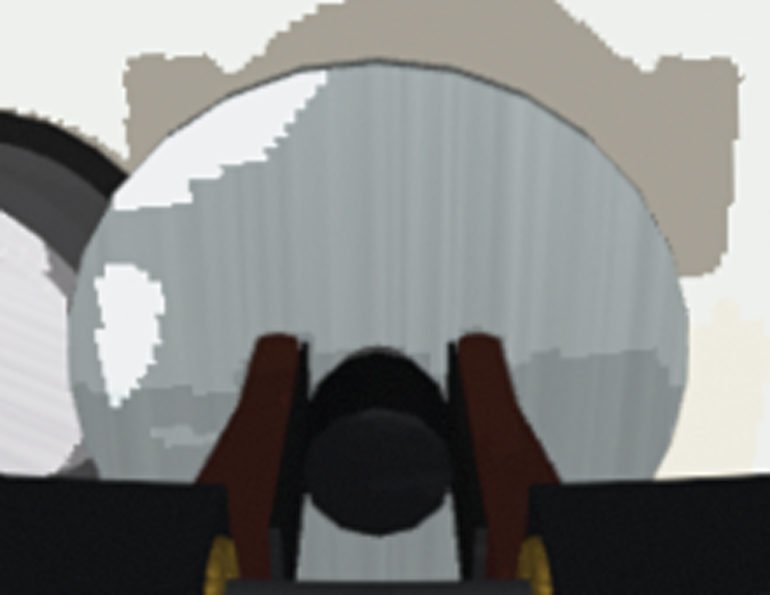

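Run:
```python
from h import *
W=load('wrist23');s=state();R=Ro.from_rotvec(s['tool_rot']).as_matrix()
pts=[(378,60),(300,70),(225,97),(168,135),(120,185),(455,71),(530,98),(592,138),(640,190),(672,250),(688,320),(686,385),(68,320),(72,380),(85,250),(97,470),(660,470)]
for z in (.1125,.1165,.12):
  P=np.array([onz(W,150+(x+.5)/3.5-.5,130+(y+.5)/3.5-.5,z,True)[:2] for x,y in pts]);M=np.c_[2*P,np.ones(len(P))]; q=np.linalg.lstsq(M,(P**2).sum(1),rcond=None)[0]; r=np.sqrt(q[2]+q[:2]@q[:2])
  print(z,q[:2],r,np.std(np.linalg.norm(P-q[:2],axis=1)), R.T@(np.array([q[0],q[1],0])-s['tcp_pos']), R.T@(np.array([.471,.2085,0])-np.array([q[0],q[1],0])))
```

```text
0.1125 [0.59557233 0.23194844] 0.059318163433701 0.00022050596858170236 [-0.00232507  0.00154514  0.12241924] [-0.03673777 -0.12131942  0.0001682 ]
0.1165 [0.59576348 0.23385166] 0.057963562245827736 0.00021547045113335896 [-0.00041234  0.00153006  0.12241733] [-0.0386505  -0.12130434  0.00017011]
0.12 [0.59593074 0.23551697] 0.05677828620643905 0.00021106437336605404 [0.0012613  0.00151686 0.12241565] [-0.04032414 -0.12129114  0.00017179]
```

```bash
python3 -m creep '{"dp":[[-0.01,-0.030,0],[-0.01,-0.031,0],[-0.01,-0.03,0],[-0.009,-0.03,0],[0,0,0],[0,0,0.015],[0,0,0.015],[0,0,0]],"yaw":[0,0,0,0,0,0,0,0],"hand":[-1,-1,-1,-1,-1,-1,-1,-1]}'
python3 - <<'E'
from h import *
s=state();print(s['tcp_pos'])
W=snap('wrist','wrist24');S=snap('side','side24');C=snap('scene','scene24')
print(state()['tcp_pos'])
im=W['image'];a=im[130:300,150:370];cv2.imwrite('pics/zq.png',cv2.resize(a,None,fx=3.5,fy=3.5,interpolation=cv2.INTER_CUBIC)[:,:,::-1])
a=S['image'][150:300,220:370]; b=C['image'][150:300,180:330];cv2.imwrite('pics/zr.png',cv2.resize(np.hstack([a,b]),None,fx=2.66,fy=2.66,interpolation=cv2.INTER_CUBIC)[:,:,::-1])
E
```

```text
time_s: 36.8
tcp_pos: [0.4698, 0.2088, 0.091]
tool_rot: [-2.337, -2.097, 0.005]
wrist_force: [-0.5, -0.8, -2.4]
grip_width: 0.0233
[0.46980135 0.20881836 0.09103116]
[0.47083862 0.20964553 0.09300737]
```

View pics/zq.png

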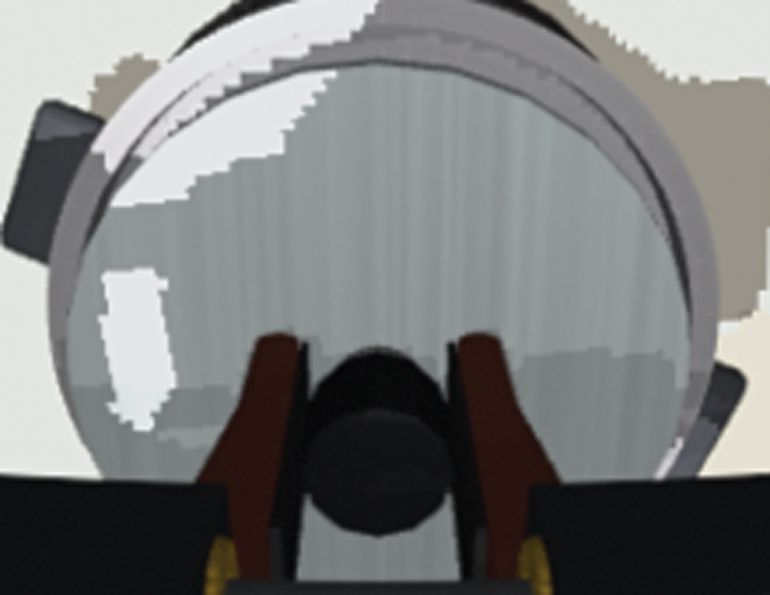

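View pics/zr.png

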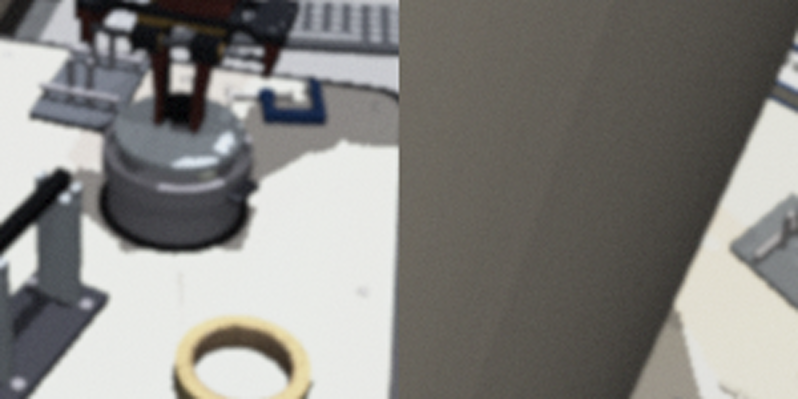

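Run:
```python
from h import *
W=load('wrist24')
def fit(pts,z,r=None):
  from scipy.optimize import least_squares
  P=np.array([onz(W,150+(x+.5)/3.5-.5,130+(y+.5)/3.5-.5,z,True)[:2] for x,y in pts])
  q=least_squares(lambda c:np.linalg.norm(P-c[:2],axis=1)-r,P.mean(0)).x; e=np.linalg.norm(P-q,axis=1)-r; return q.round(4),e.round(4)
print('lid',fit([(378,60),(300,70),(225,97),(120,185),(455,71),(530,98),(592,138),(640,190),(672,250),(690,320),(686,385),(66,320),(72,380),(85,250)],.086,.0575))
print('rim',fit([(49,290),(58,220),(104,150),(170,65),(595,60),(680,165),(710,240),(719,310)],.068,.067))
```

```text
lid (array([0.4696, 0.2078]), array([ 0.0004,  0.0002,  0.0002, -0.0001,  0.    , -0.    , -0.    ,
       -0.0001, -0.0004, -0.0005, -0.0011, -0.0003, -0.0014, -0.0005]))
rim (array([0.4706, 0.2074]), array([-0.0001,  0.0007, -0.0015,  0.0004,  0.0008, -0.0004, -0.0004,
       -0.0001]))
```

```bash
python3 -m creep '{"dp":[[0,0.001,0.006],[0,0,0.006],[0,0,0.004],[0,0,0.002],[0,0,0],[0,0,0]],"yaw":[0,0,0,0,0,0],"hand":[-1,-1,-1,-1,-1,-1]}'
```

```text
time_s: 37.7
tcp_pos: [0.4718, 0.2093, 0.0753]
tool_rot: [2.338, 2.098, 0.0]
wrist_force: [-0.2, 0.1, -2.0]
grip_width: 0.0234
```

```bash
python3 -m creep '{"dp":[[0,0,0.002],[0,0,0.0015],[0,0,0],[0,0,0]],"yaw":[0,0,0,0],"hand":[-1,-1,-1,-1]}';python3 - <<'E'
from h import *
S=snap('side','side25');a=S['image'][150:300,220:370];cv2.imwrite('pics/zs.png',cv2.resize(a,None,fx=4,fy=4,interpolation=cv2.INTER_CUBIC)[:,:,::-1])
E
```

```text
time_s: 38.2
tcp_pos: [0.4718, 0.2093, 0.0722]
tool_rot: [2.338, 2.098, 0.0]
wrist_force: [-1.2, -2.0, 5.1]
grip_width: 0.0234
```

View pics/zs.png

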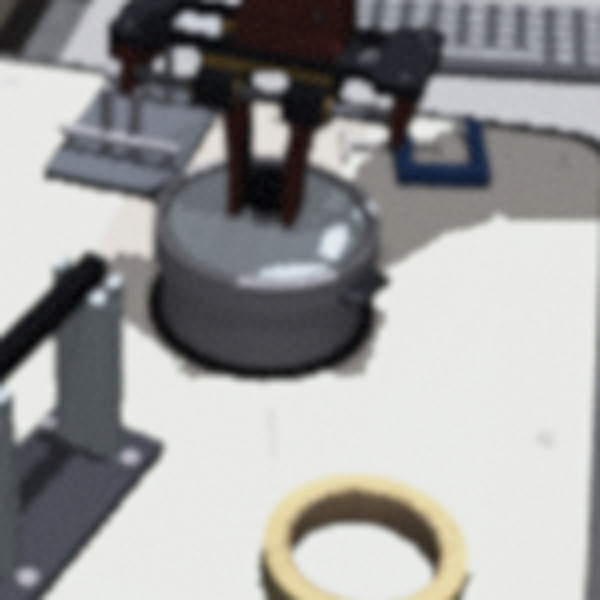

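Seated in the recess: contact shows 5 N upward at the expected height (TCP 0.072). I'll release, rise and check.

```bash
python3 -m creep '{"dp":[[0,0,0],[0,0,0],[0,0,0],[0,0,0],[0,0,-0.02],[0,0,-0.04],[0,0,-0.05],[0,0,-0.05],[0,0,0]],"yaw":[0,0,0,0,0,0,0,0,0],"hand":[0,0,0,0,0,0,0,0,0]}';python3 - <<'E'
from h import *
S=snap('side','side26');W=snap('wrist','wrist26');a=S['image'][100:340,150:390];b=W['image'][60:300,120:360];cv2.imwrite('pics/zt.png',cv2.resize(np.hstack([a,b]),None,fx=1.66,fy=1.66,interpolation=cv2.INTER_CUBIC)[:,:,::-1])
E
```

```text
time_s: 39.38
tcp_pos: [0.4737, 0.2111, 0.2368]
tool_rot: [2.336, 2.096, 0.013]
wrist_force: [0.4, -0.4, -0.1]
grip_width: 0.0438
```

View pics/zt.png

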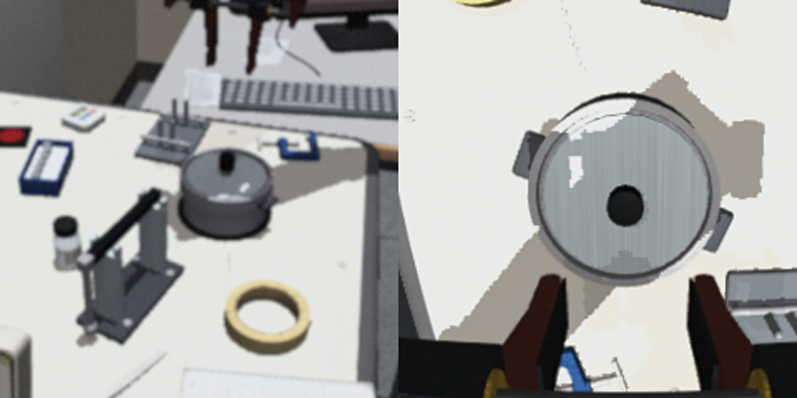

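The lid sits concentric in the recess with the knob up. The stirrer is in its forks, and the vial, clamp and tape look undisturbed.

```bash
python3 -c "
from station import *
print(state()['joint_vel'].round(3)); print(finish_job())"
```

```text
[-0.009  0.032  0.013  0.03   0.006 -0.004 -0.003]
the job is handed in; nothing more can be done
None
```

I completed every step of the task and handed the job in at about 39 s of the 72 s allowed; no verdict was reported.

- **Stirring:** I stirred just over three full turns at about 30 mm radius, with the rod's ball around 24 mm above the pot's underside. One moment showed about 10 N of side load, which cleared by itself. Afterwards all five balls were in the pot. I can't tell the balls apart, but at most one lies within 10 mm of any starting place.
- **Stirrer:** It was laid back in the forks and released. The side and wrist pictures show it in its saddles with the rod hanging down.
- **Lid:** It was lifted from the rack by its edge and tipped down flat on the bench, knob up. I then took it again by the knob and lowered it into the recess while still held. Contact came at the expected height (about 58 mm), with 5 N.
- **Last pictures:** The lid was flat and concentric in the recess, and the gripper was clear above it. The vial, clamp and tape looked unmoved, though I judged that by eye.

**What went wrong:** The first grasp of the stirrer closed on nothing because I lifted before the fingers had shut. The stirrer had not moved, and the second grasp held. Position checks agreed to 1–2 mm. The lid looked about 1 mm off centre before lowering, and I corrected that.

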